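Start a stirring run of the sample jars

ROBOT

A 6-joint arm with a two-finger parallel gripper is mounted at the origin on the work surface. World frame = base frame: x ahead of the robot, y to its left, z up, the work surface at z = 0. Lengths are in m, angles in rad, forces in N, time in s.
With the tool pointing down it reaches from about 0.35 to 0.775 m from the base axis. Payload 5.5 kg.
Tool frame: the origin (TCP) lies between the finger pads; the fingertips stand env.nose_length ahead of it and the grasp point (between the pads) lies 8 mm behind it (env.nose_length is the distance from the TCP to the fingertips, in m); z points along the fingers, y is the direction in which the jaws open and shut (so a half turn about z gives the same grasp; the last joint's range is limited). The gripper opens to 85 mm and grips with 20 to 120 N. Pads are 22 mm wide; open, the fingers measure 114 mm over their backs; the gripper's body (76 mm by 85 mm) begins 54 mm behind the grasp point. The pads swing forward as they close: fully open they stand 13 mm farther back than shut.
Start: joints at [-1.259, 0.313, 0.046, 1.304, 0, 1.431], TCP at [0.251, -0.517, 0.242] pointing down, gripper open.
Joint ranges: [-2.76, 2.76], [-0.86, 1.69], [-1.03, 1.26], [-2.2, 2.34], [-1.47, 1.5], [-3.14, 3.14]. Speed limits (rad/s): [2.57, 2.57, 3.14, 3.14, 3.14, 3.14].

INTERFACE

Orientations are given as a unit quaternion [w, x, y, z].
In Python, from workcell import env gives the robot as it stands. The module is installed in compiled form; this text tells all that it offers.
- The arm moves only by the shell command python3 -m creep 'ROWS' [FORCE]. ROWS is a JSON object of lists of equal length, an entry for each row: "hand": the finger opening in mm, from 0 to 85.4; "delta_pos": the shift along the tool's x, y, z scaled (see below), a list of three; "turn": the turn about the tool's z scaled (see below). In form: {"hand": [hand, ...], "delta_pos": [[dx, dy, dz], ...], "turn": [turn, ...]}. A call has exactly 5 rows; each row shifts and turns the commanded pose from where the row before left it, along the tool's axes as they then stand; what a row does not reach is not made up. The controller multiplies each number of a shift by 0.8 m and each number of a turn by 5 degrees. A row lasts 1/12 s, in which the tool goes at most 41.7 mm and 7.16 degrees, less where a joint would pass 70% of its speed; a pose out of reach is approached as far as the arm can. A call with a number of a shift or a turn outside -1 to 1 is refused whole. A call with a gripper value outside its range is refused whole. The fingers move at their own pace and stop on an object; FORCE is the grip in N (left out, the last holds). Time passes only in rows, so rows that do not move let the fingers close, or fill a call up. It gives the time, the measured TCP pose, the force and the opening at its end, in the units of the state.
- env.get_state(): the state, without advancing time (a new reading comes with each control period).
- env.read_camera(name): name is "side" or "top"; returns a dict with "pixels" (400x640x3 uint8, red, green, blue), "depth" (400x640 float32, m along the optical axis (not along the pixel's ray), 0 where there is no reading), "fx", "fy", "cx", "cy" (pixels), "origin" and "orientation" of the camera in the world. Camera axes: x right, y down, z forward; pixel columns grow to the right and rows downward; lengths in m; the calibration is good to about 2 mm. A picture is of the moment at which its call begins.
- env.hand_in(): hands the job in, once; it reports no verdict.
Trained networks look in the newest picture that a camera, given by its name, has taken for a name from the list of things; names that differ only in an ending like _2 or _b are one class to them, and where a whole thing is asked for, a point or a joint stands for the part that bears it (a point fixed in the world has none). Each returns a list of dicts, best first, with "score" (0 to 1); they miss things now and then, are a little off and sometimes report something else, mostly with a low value. They report only what shows in the picture. A call takes as long as a camera call.
- env.find_in(camera, target): "location" ([row, column] in pixels, amid what is visible of it).
- env.pinpoint(camera, target): "location" ([row, column] in pixels: a listed point, or the origin of a listed thing).
The state is a dict: "clock": time; "joint_pos": joint angles; "qvel": joint speeds; "tau": joint torques, N m; "tcp_pos": TCP position; "orientation": TCP orientation; "wrist_force": force on the tool from outside, world axes, zero at the start; "ft_torque": the same for the moment, N m; "finger_gap": finger opening in m.
Only numpy, scipy, OpenCV 4.12 (cv2) and the standard library are available. Lean on these libraries where they do the work, as an engineer would, in place of code of your own. Each camera call takes 0.05 s, during which the arm holds its last target.

TASK

Get the stirring run going: stand every sample jar from the bench upright on the stirrer, each wholly inside a blue ring of its own, and press every lid fully home. Turn the unmarked speed selector back to its anticlockwise stop and from there four clicks clockwise and let go of it; only when the jars, lids and speed are all right, pull the green start knob right out for a moment and let it spring back. Leave the other things on the bench alone.

Things in the scene. Friction and masses are not known exactly. Their poses are not given: they have to be found in the camera images.
- jar1_c (a point): Sample jar 1: upright amber glass jar, straight body 54 mm diameter and 52 mm high (grip it there), paper band, neck above it, white push-on lid 51 mm in diameter; 190 g. The point is on the jar's axis, 34 mm above its underside; z points up out of the jar; the flat top of the lid is 73 mm above the underside while proud, 68 mm when home. Starts standing on the bench. Two to four of the four jars are there; the others are absent.
- lid1 (a joint): How far the lid of jar 1 is pressed down, m: about 0 is standing 5 mm proud with the red seal on the neck showing, 0.005 is fully home. Stiff: it takes about 7 N straight down, stays where it is left, and does not come off the jar.
- jar2_c (a point): Sample jar 2: upright amber glass jar, straight body 54 mm diameter and 52 mm high (grip it there), paper band, neck above it, white push-on lid 51 mm in diameter; 190 g. The point is on the jar's axis, 34 mm above its underside; z points up out of the jar; the flat top of the lid is 73 mm above the underside while proud, 68 mm when home. Starts standing on the bench. Two to four of the four jars are there; the others are absent.
- lid2 (a joint): How far the lid of jar 2 is pressed down, m: about 0 is standing 5 mm proud with the red seal on the neck showing, 0.005 is fully home. Stiff: it takes about 7 N straight down, stays where it is left, and does not come off the jar.
- jar3_c (a point): Sample jar 3: upright amber glass jar, straight body 54 mm diameter and 52 mm high (grip it there), paper band, neck above it, white push-on lid 51 mm in diameter; 190 g. The point is on the jar's axis, 34 mm above its underside; z points up out of the jar; the flat top of the lid is 73 mm above the underside while proud, 68 mm when home. Starts standing on the bench. Two to four of the four jars are there; the others are absent.
- lid3 (a joint): How far the lid of jar 3 is pressed down, m: about 0 is standing 5 mm proud with the red seal on the neck showing, 0.005 is fully home. Stiff: it takes about 7 N straight down, stays where it is left, and does not come off the jar.
- jar4_c (a point): Sample jar 4: upright amber glass jar, straight body 54 mm diameter and 52 mm high (grip it there), paper band, neck above it, white push-on lid 51 mm in diameter; 190 g. The point is on the jar's axis, 34 mm above its underside; z points up out of the jar; the flat top of the lid is 73 mm above the underside while proud, 68 mm when home. Starts standing on the bench. Two to four of the four jars are there; the others are absent.
- lid4 (a joint): How far the lid of jar 4 is pressed down, m: about 0 is standing 5 mm proud with the red seal on the neck showing, 0.005 is fully home. Stiff: it takes about 7 N straight down, stays where it is left, and does not come off the jar.
- ring0 (a point): Centre of one of the four blue rings printed on the stirrer's top plate (ring 80 mm outside, 72 mm inside), on the plate's surface, 64 mm above the bench; rings stand 105 mm apart in a square: ring0 near left, ring1 near right, ring2 far left, ring3 far right, near being the console side, seen from there. The stirrer is heavy and does not move. The point's x points away from the console, y to the left along it. The plate, 226 by 236 mm, has a lip 3 mm high round its edge.
- ring1 (a point): Centre of one of the four blue rings printed on the stirrer's top plate (ring 80 mm outside, 72 mm inside), on the plate's surface, 64 mm above the bench; rings stand 105 mm apart in a square: ring0 near left, ring1 near right, ring2 far left, ring3 far right, near being the console side, seen from there. The stirrer is heavy and does not move. The point's x points away from the console, y to the left along it. The plate, 226 by 236 mm, has a lip 3 mm high round its edge.
- ring2 (a point): Centre of one of the four blue rings printed on the stirrer's top plate (ring 80 mm outside, 72 mm inside), on the plate's surface, 64 mm above the bench; rings stand 105 mm apart in a square: ring0 near left, ring1 near right, ring2 far left, ring3 far right, near being the console side, seen from there. The stirrer is heavy and does not move. The point's x points away from the console, y to the left along it. The plate, 226 by 236 mm, has a lip 3 mm high round its edge.
- ring3 (a point): Centre of one of the four blue rings printed on the stirrer's top plate (ring 80 mm outside, 72 mm inside), on the plate's surface, 64 mm above the bench; rings stand 105 mm apart in a square: ring0 near left, ring1 near right, ring2 far left, ring3 far right, near being the console side, seen from there. The stirrer is heavy and does not move. The point's x points away from the console, y to the left along it. The plate, 226 by 236 mm, has a lip 3 mm high round its edge.
- selector (a joint): Speed selector of the stirrer: black bar knob without any marks on the left of the sloped console (seen from the robot), clicking every 30 degrees (0.524 rad). 0 rad is the anticlockwise end stop, and it grows clockwise as seen looking onto the knob, to 6 clicks (3.14 rad). It starts somewhere from 1 to 6 clicks. About 0.08 N m turns it over a click; let go, it drops into the nearest click.
- selector_grip (a point): Point on the selector's axis inside its grip bar, 25 mm out from the console's surface; the bar is 40 mm long, 14 mm thick and reaches from 8 to 36 mm out from the surface. z points out of the console (which leans 0.22 rad from level towards the robot), x lies along the bar and turns with it, y across it.
- starter (a joint): How far the green start knob is pulled out of the console, m: 0 at rest, 0.012 fully out. A spring draws it back: 3 N at rest rising to 7 N fully out. The stirrer switches on when it is drawn out at least 9 mm.
- starter_grip (a point): Point on the axis of the green round start knob, on the right of the console, 110 mm from the selector; head 30 mm in diameter, reaching from 12 to 33 mm out from the surface when at rest, and this point 23 mm out. z points out of the console, the way it is pulled.
- beaker: Bystander: empty glass beaker, 62 mm wide, 85 mm high; origin under its centre. To be left where it is.
- weight: Bystander: brass calibration weight, 34 mm wide, 52 mm high; origin under its centre. To be left where it is.
- spoon: Bystander: white plastic spoon 170 mm long, lying flat; origin under its centre. To be left where it is.
- dish: Bystander: covered glass dish, 94 mm wide, 16 mm high; origin under its centre. To be left where it is.
- reagent: Bystander: tall amber reagent bottle with a blue cap, 64 mm wide, 160 mm high; origin under its centre. To be left where it is.
- tub: Bystander: white tub with a red cap, 72 mm wide, 75 mm high; origin under its centre. To be left where it is.

How it is judged:
By the outcome, as a careful person would: the job done as asked, in the order asked, and still so for the second after the job is handed in, with the robot touching nothing.
Of jar1, jar2, jar3, jar4 only 2 to 4 are there at a start; the rules pass over those that are not, and their reading is None.
At some moment in a run one of jar1, jar2, jar3, jar4 may be knocked a few centimetres aside while the robot is not near it.
It also fails if it takes over 210 s, if anything falls off the work surface, if the arm or the gripper's body presses on something with over 40 N, if the wrist force passes 120 N, or if a joint passes its speed limit or range.

## Working session

There is one attempt and no reset: what is moved stays moved. The work goes in short steps, Python scripts to look and compute and a shell command to move; the robot and the scene stay as the last step left them, time stands still between calls to the robot, and variables do not carry over. Pictures are saved under pics/ and viewed, and the job is handed in when it is done.

```bash
mkdir -p pics; ls
python3 - <<'E'
from workcell import env
import cv2
print(env.get_state(), env.nose_length)
for n in("top","side"):
    c=env.read_camera(n); cv2.imwrite(f"pics/{n}0.png",c["pixels"][...,::-1])
    print(n,{k:c[k] for k in c if k not in("pixels","depth")})
E
```

```text
pics
{'clock': 0.0, 'joint_pos': array([-1.25857300e+00,  3.13989996e-01,  4.49472796e-02,  1.30360145e+00,
       -1.02015573e-05,  1.43119331e+00]), 'qvel': array([-5.63495703e-04, -4.06095744e-04, -3.76672942e-04,  1.14488348e-03,
       -1.24164188e-03,  8.60926728e-05]), 'tau': array([ 5.07447703e-05, -4.80624747e+01,  2.98534709e+01,  1.93380163e-02,
        3.34098360e-06,  4.27786233e-06]), 'tcp_pos': array([ 0.25088005, -0.51681801,  0.24140182]), 'orientation': array([-9.20038982e-04,  9.74589550e-01,  2.23996329e-01, -8.47263154e-05]), 'wrist_force': array([-0.67614515,  0.10247481, -0.12770091]), 'ft_torque': array([-0.01987475,  0.00665731,  0.02595101]), 'finger_gap': 0.08551783885313805} 0.011
top {'fx': 463.3543874619931, 'fy': 463.3543874619931, 'cx': 314.67049713527786, 'cy': 201.36767491175362, 'origin': array([0.397765  , 0.02097338, 1.54491705]), 'orientation': array([-0.03885488,  0.71321591, -0.6991727 ,  0.03115922])}
side {'fx': 496.099593085512, 'fy': 496.099593085512, 'cx': 320.3048692161976, 'cy': 202.44895287117103, 'origin': array([0.09170967, 0.90026863, 1.11797512]), 'orientation': array([ 0.08643422, -0.2307384 ,  0.90047388, -0.35837929])}
```

View pics/top0.png

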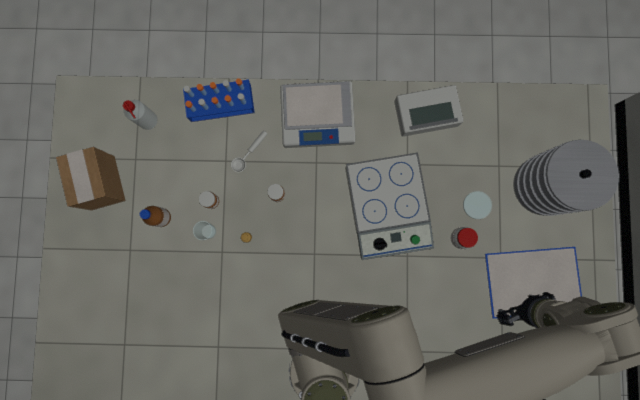

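View pics/side0.png

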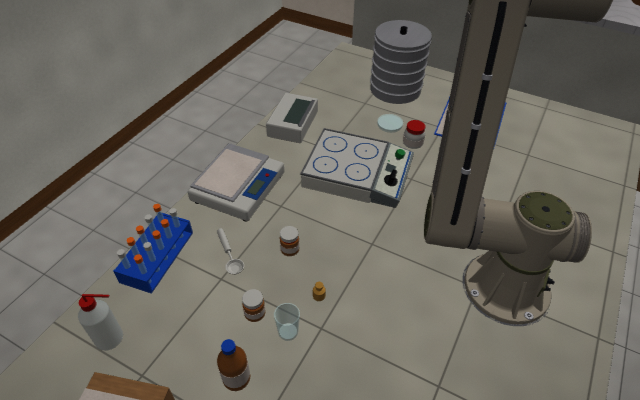

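The arm is clear of the work area. Two jars show, at top (col 208,row 200) and (276,192). The stirrer is at about (390,205), its selector at (379,244) and green knob at (415,239). Next I'll measure all of these.

```bash
cat > h.py <<'E'
from workcell import env
import numpy as np, cv2
from scipy.spatial.transform import Rotation as R
def cam(n):
    c=env.read_camera(n); q=c["orientation"]; c["R"]=R.from_quat([q[1],q[2],q[3],q[0]]).as_matrix(); return c
def ray(c,rc):
    return c["R"]@np.array([(rc[1]-c["cx"])/c["fx"],(rc[0]-c["cy"])/c["fy"],1.])
def atz(c,rc,z):
    d=ray(c,rc); o=c["origin"]; return o+d*(z-o[2])/d[2]
def dep(c,rc):
    return c["origin"]+ray(c,rc)*c["depth"][int(round(rc[0])),int(round(rc[1]))]
def pix(c,p):
    v=c["R"].T@(np.array(p)-c["origin"]); return [c["cy"]+c["fy"]*v[1]/v[2], c["cx"]+c["fx"]*v[0]/v[2]]
def tri(c1,a,c2,b):
    d1=ray(c1,a);d2=ray(c2,b)
    d1/=np.linalg.norm(d1);d2/=np.linalg.norm(d2)
    s=np.linalg.lstsq(np.c_[d1,-d2],c2["origin"]-c1["origin"],rcond=None)[0]
    p=c1["origin"]+s[0]*d1;q=c2["origin"]+s[1]*d2
    return (p+q)/2,np.linalg.norm(p-q)
def cloud(c):
    v,u=np.indices(c["depth"].shape); d=c["depth"]
    P=np.stack([(u-c["cx"])/c["fx"]*d,(v-c["cy"])/c["fy"]*d,d],-1)
    W=P@c["R"].T+c["origin"]; W[d==0]=np.nan; return W
def st():
    s=env.get_state(); q=s["orientation"]; m=R.from_quat([q[1],q[2],q[3],q[0]]).as_matrix()
    return s,m
E
cat > look.py <<'E'
from h import *
import sys
np.set_printoptions(precision=4,suppress=True)
C={n:cam(n) for n in("top","side")}
Z={"jar1_c":.034,"ring0":.064,"ring1":.064,"ring2":.064,"ring3":.064,"selector_grip":None,"starter_grip":None,"beaker":0,"weight":0,"reagent":0,"tub":0,"dish":0,"spoon":0}
for t in Z:
    for n in C:
        for r in env.pinpoint(n,t):
            if r["score"]<.3: continue
            rc=r["location"]; print(t,n,round(r["score"],2),np.round(rc,1),"atz",atz(C[n],rc,Z[t]) if Z[t] is not None else "", "dep",dep(C[n],rc))
E
python3 look.py
```

```text
jar1_c top 0.7 [193.6 275.2] atz [0.5709 0.1691 0.034 ] dep [0.5662 0.1652 0.0746]
jar1_c side 0.82 [242.7 287.9] atz [0.575 0.178 0.034] dep [0.564  0.1944 0.0587]
ring0 top 0.95 [210.4 376.6] atz [ 0.5196 -0.1602  0.064 ] dep [ 0.5197 -0.1605  0.0619]
ring0 top 0.82 [175.5 366. ] atz [ 0.6318 -0.1253  0.064 ] dep [ 0.6316 -0.1251  0.0657]
ring0 top 0.61 [172.2 398.5] atz [ 0.6446 -0.2299  0.064 ] dep [ 0.6438 -0.2291  0.0686]
ring0 top 0.57 [202.6 407.8] atz [ 0.5466 -0.2599  0.064 ] dep [ 0.5462 -0.2591  0.0679]
ring0 side 0.92 [144.9 335. ] atz [ 0.6379 -0.2271  0.064 ] dep [ 0.6358 -0.2227  0.0681]
ring0 side 0.9 [153.1 365.5] atz [ 0.5333 -0.2388  0.064 ] dep [ 0.5321 -0.2357  0.0669]
ring0 side 0.73 [173.6 354.8] atz [ 0.5217 -0.1355  0.064 ] dep [ 0.5229 -0.1383  0.0611]
ring1 top 0.95 [210.4 376.6] atz [ 0.5196 -0.1602  0.064 ] dep [ 0.5197 -0.1605  0.0619]
ring1 top 0.82 [175.5 366. ] atz [ 0.6318 -0.1253  0.064 ] dep [ 0.6316 -0.1251  0.0657]
ring1 top 0.61 [172.2 398.5] atz [ 0.6446 -0.2299  0.064 ] dep [ 0.6438 -0.2291  0.0686]
ring1 top 0.57 [202.6 407.8] atz [ 0.5466 -
[... 2342 characters left out ...]
.0878]
reagent top 0.34 [213.2 375.7] atz [ 0.5154 -0.1651  0.    ] dep [ 0.5108 -0.1579  0.0598]
reagent side 0.94 [382.4 238.9] atz [0.4767 0.5617 0.    ] dep [0.4612 0.5754 0.0452]
tub top 0.85 [240.4 456.9] atz [ 0.4303 -0.4344  0.    ] dep [ 0.429  -0.4159  0.0629]
tub side 0.58 [139. 413.] atz [ 0.4455 -0.4583  0.    ] dep [ 0.433  -0.4104  0.0395]
dish top 0.84 [205.4 474.5] atz [ 0.548  -0.4941  0.    ] dep [ 0.5466 -0.4894  0.014 ]
spoon top 0.86 [150.9 248. ] atz [0.7188 0.269  0.    ] dep [0.7166 0.2674 0.0102]
spoon top 0.49 [173.6 401.9] atz [ 0.6507 -0.2522  0.    ] dep [ 0.6392 -0.2397  0.0705]
spoon side 0.74 [250.8 224.9] atz [0.7308 0.2666 0.    ] dep [0.7248 0.2726 0.0106]
```

Run:
```python
from h import *
c=cam("top"); i=c["pixels"][...,::-1]
cv2.imwrite("pics/t1.png",cv2.resize(i[140:270,330:480],None,fx=5,fy=4.6,interpolation=cv2.INTER_CUBIC)[:600])
c=cam("side"); i=c["pixels"][...,::-1]
cv2.imwrite("pics/s1.png",cv2.resize(i[110:230,280:440],None,fx=5,fy=5,interpolation=cv2.INTER_CUBIC))
```

```text
(no output)
```

View pics/t1.png

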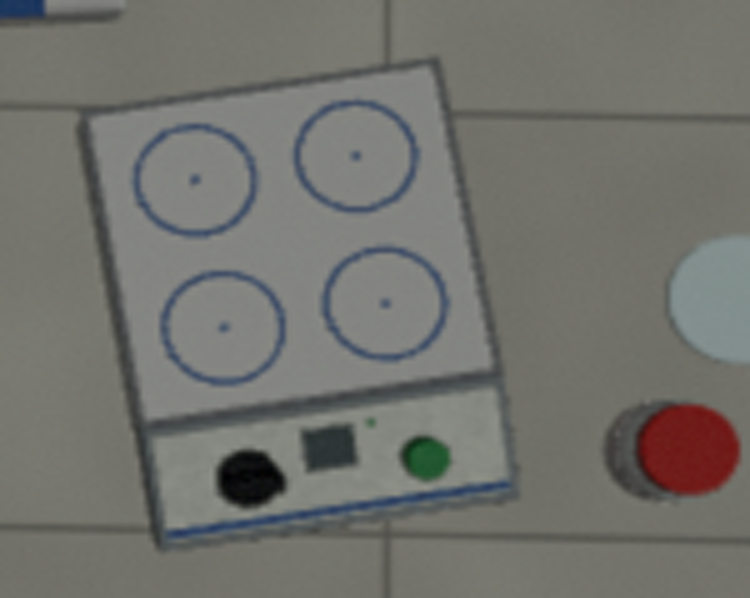

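View pics/s1.png

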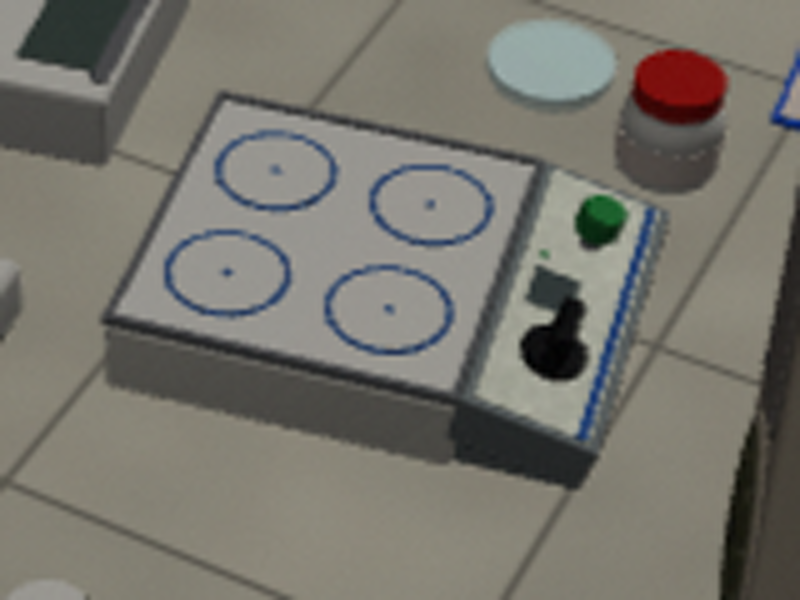

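Run:
```python
from h import *
np.set_printoptions(precision=4,suppress=True)
T=cam("top");S=cam("side")
f=lambda x,y,cx,cy,sx,sy:[(y+.5)/sy-.5+cy,(x+.5)/sx-.5+cx]
top=[f(x,y,330,140,5,4.6) for x,y in((224,327),(386,303),(195,180),(356,156))]
side=[f(x,y,280,110,5,5) for x,y in((389,309),(430,204),(227,272),(276,170))]
A=[]
for a,b in zip(top,side):
    p=atz(T,a,.064);q=atz(S,b,.064);A.append((p+q)/2);print(p,q,*tri(T,a,S,b))
A=np.array(A)
print("sides",[np.linalg.norm(A[i]-A[j]) for i,j in((0,1),(2,3),(0,2),(1,3))])
c=A.mean(0); v=(A[2]+A[3]-A[0]-A[1])/2+0; w=(A[0]+A[2]-A[1]-A[3])/2
a1=np.arctan2(v[1],v[0]); a2=np.arctan2(-w[0],w[1]); print("centre",c,"yaw",a1,a2)
# lids: white blobs
for n,c,win in(("top",T,(170,215,190,300)),("side",S,(215,325,225,310))):
    r0,r1,c0,c1=win
    i=c["pixels"][r0:r1,c0:c1][...,::-1]
    big=cv2.resize(i,None,fx=7,fy=7 if n=="side" else 7,interpolation=cv2.INTER_CUBIC)[:600,:800]
    cv2.imwrite(f"pics/j_{n}.png",big)
for n,c,(r0,r1,c0,c1) in(("top",T,(225,265,355,440)),("side",S,(145,195,375,425))):
    i=c["pixels"][r0:r1,c0:c1][...,::-1]; i=(255*(i/255.)**.45).astype(np.uint8)
    s=9 if n=="top" else 12
    cv2.imwrite(f"pics/k_{n}.png",cv2.resize(i,None,fx=s,fy=s,interpolation=cv2.INTER_CUBIC))
```

```text
[ 0.5185 -0.1532  0.064 ] [ 0.5189 -0.1483  0.064 ] [ 0.5199 -0.1534  0.0592] 0.002097994196508248
[ 0.5373 -0.2567  0.064 ] [ 0.5387 -0.251   0.064 ] [ 0.5393 -0.2571  0.0589] 0.0032367485276329536
[ 0.6214 -0.1337  0.064 ] [ 0.6228 -0.1294  0.064 ] [ 0.6234 -0.1336  0.0601] 0.0029024484785355343
[ 0.6404 -0.2373  0.064 ] [ 0.6415 -0.2326  0.064 ] [ 0.6424 -0.2376  0.0597] 0.0027902132241883473
sides [np.float64(0.10488330460890023), np.float64(0.10510078520673186), np.float64(0.10520379821782205), np.float64(0.10473061000188941)]
centre [ 0.5799 -0.1928  0.064 ] yaw 0.18265825804719085 0.1824346243448153
```

View pics/k_top.png

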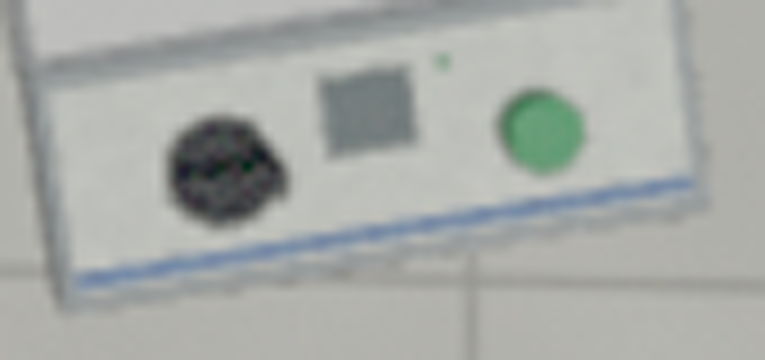

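View pics/k_side.png

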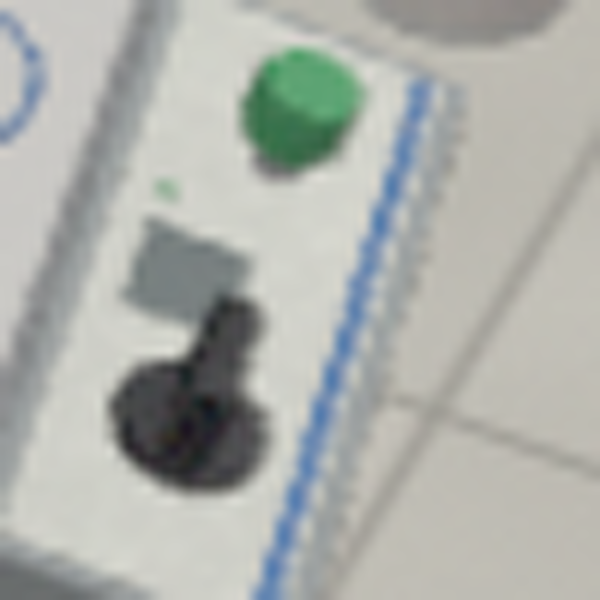

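View pics/j_top.png

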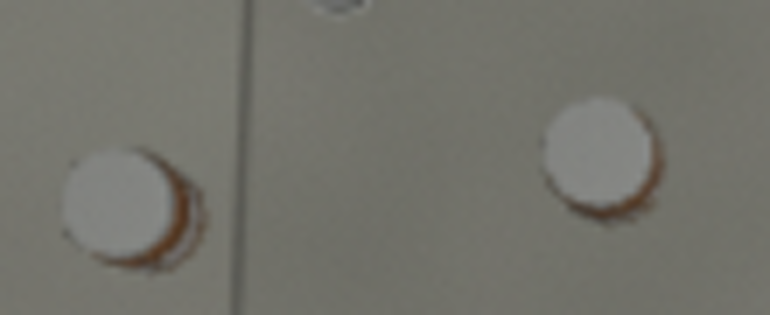

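View pics/j_side.png

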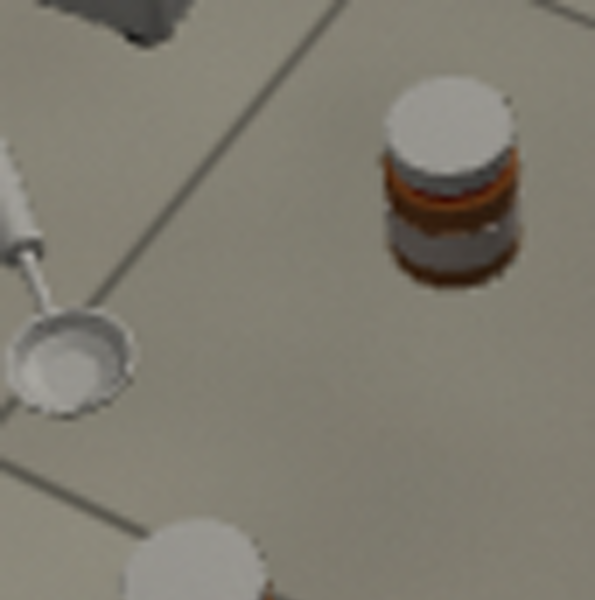

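Run:
```python
from h import *
np.set_printoptions(precision=4,suppress=True)
T=cam("top");S=cam("side")
yaw=.1825; ex=np.array([np.cos(yaw),np.sin(yaw),0]);ey=np.array([-np.sin(yaw),np.cos(yaw),0])
cen=np.array([.5799,-.1928,0])
f=lambda x,y,cx,cy,s:[(y+.5)/s-.5+cy,(x+.5)/s-.5+cx]
jA,jB=f(118,203,190,170,7),f(600,152,190,170,7)
print("A",atz(T,jA,.073),"B",atz(T,jB,.073),atz(S,f(449,127,225,215,7),.073), tri(T,jB,S,f(449,127,225,215,7)))
for n,c in(("top",T),("side",S)):
    W=cloud(c); D=W-cen
    X=D@ex;Y=D@ey;Z=W[...,2]
    m=(abs(X)<.1)&(abs(Y)<.1); 
    A=np.c_[X[m],Y[m],np.ones(m.sum())]; co=np.linalg.lstsq(A,Z[m],rcond=None)[0]; print(n,"plate",co)
    b=(W[...,0]>.2)&(W[...,0]<.7)&(W[...,1]>0)&(W[...,1]<.2)&(Z<.02); print("bench",np.nanmedian(Z[b]))
    m=(X>-.20)&(X<-.125)&(abs(Y)<.11)&(Z>0.03)
    P=np.c_[X[m],Y[m],Z[m]]
    # robust plane of console
    pl=P[:,2]<.2
    for k in range(10):
        co=np.linalg.lstsq(np.c_[P[pl][:,:2],np.ones(pl.sum())],P[pl][:,2],rcond=None)[0]
        r=P[:,2]-np.c_[P[:,:2],np.ones(len(P))]@co; pl=abs(r)<max(.004,.02-.002*k)
    print("console",co,"n",pl.sum(),"slope atan",np.arctan(co[0]))
    for nm,sl in(("sel",P[:,1]>0),("start",P[:,1]<0)):
        for lo in (.012,.02,.027):
            h=sl&(r>lo)&(r<.05)
            if h.sum()>3:
                Q=P[h]; c0=Q.mean(0); u,s,vt=np.linalg.svd(Q[:,:2]-c0[:2],full_matrices=False)
                print(nm,lo,h.sum(),"cen(plate frame)",c0,"maxr",r[h].max(),"dir",np.degrees(np.arctan2(vt[0,1],vt[0,0])),"sd",s/np.sqrt(h.sum()), "min",Q.min(0),"max",Q.max(0))
```

```text
A [0.5462 0.3852 0.073 ] B [0.5739 0.1653 0.073 ] [0.5737 0.173  0.073 ] (array([0.5762, 0.1667, 0.0644]), np.float64(0.002856269614593387))
top plate [-0.0025 -0.001   0.0643]
bench -0.00019133466449394732
console [ 0.2243 -0.0033  0.0936] n 1088 slope atan 0.2206858828706028
sel 0.012 82 cen(plate frame) [-0.1621  0.0551  0.088 ] maxr 0.043009432107650264 dir 92.03400128457776 sd [0.0115 0.0062] min [-0.1741  0.0356  0.0674] max [-0.143   0.075   0.1002]
sel 0.02 68 cen(plate frame) [-0.1637  0.0548  0.091 ] maxr 0.043009432107650264 dir 90.26308975466654 sd [0.0115 0.0047] min [-0.172   0.0356  0.0787] max [-0.1558  0.0743  0.1002]
sel 0.027 60 cen(plate frame) [-0.1646  0.0552  0.0922] maxr 0.043009432107650264 dir 88.8375585021635 sd [0.0115 0.0042] min [-0.172   0.0356  0.0838] max [-0.1572  0.0743  0.1002]
start 0.012 79 cen(plate frame) [-0.1632 -0.0546  0.088 ] maxr 0.03852352476732993 dir -138.49576288085635 sd [0.008  0.0076] min [-0.1784 -0.0689  0.0776] max [-0.1489 -0.0416  0.096 ]
start 0.02 77 cen(plate frame) [-0.1635 -0.0547  0.0883] maxr 0.03852352476732993 dir 62.
[... 809 characters left out ...]
5  0.0631  0.0908] maxr 0.04013371678243603 dir 90.5265090501989 sd [0.0121 0.004 ] min [-0.1704  0.0385  0.0832] max [-0.1564  0.0806  0.0954]
start 0.012 79 cen(plate frame) [-0.1618 -0.0456  0.0849] maxr 0.040517614875941764 dir -135.16285062233237 sd [0.0077 0.0075] min [-0.1759 -0.0609  0.0693] max [-0.1462 -0.0332  0.0959]
start 0.02 65 cen(plate frame) [-0.1622 -0.0464  0.0871] maxr 0.040517614875941764 dir 79.65736460402067 sd [0.0079 0.0075] min [-0.1759 -0.0609  0.0758] max [-0.1492 -0.0339  0.0959]
start 0.027 53 cen(plate frame) [-0.1624 -0.0479  0.0887] maxr 0.040517614875941764 dir 111.59727954474012 sd [0.008  0.0074] min [-0.1759 -0.0609  0.0836] max [-0.1492 -0.0339  0.0959]
```

```bash
R='{"hand":[85,85,85,85,85],"delta_pos":[[0,0,0],[0,0,0],[0,0,0],[0,0,0],[0,0,0]],"turn":[-1,-1,-1,-1,-1]}'; python3 -m creep '{"hand":[85,85,85,85,85],"delta_pos":[[0,0,0],[0,0,0],[0,0,0],[0,0,0],[0,0,0]],"turn":[-1,-1,-1,-1,-1]}'
```

```text
clock: 2.22
tcp_pos: [0.251, -0.5174, 0.2423]
orientation: [0.0, 0.902, 0.432, -0.0]
wrist_force: [0.1, -0.1, 0.1]
finger_gap: 0.0849
```

```bash
for i in 1; do python3 -m creep '{"hand":[85,85,85,85,85],"delta_pos":[[0,0,0],[0,0,0],[0,0,0],[0,0,0],[0,0,0]],"turn":[-1,-1,-1,-1,-1]}'; python3 -m creep '{"hand":[85,85,85,85,85],"delta_pos":[[0,0,0],[0,0,0],[0,0,0],[0,0,0],[0,0,0]],"turn":[-1,-1,-1,-1,-1]}';python3 -m creep '{"hand":[85,85,85,85,85],"delta_pos":[[0,0,0],[0,0,0],[0,0,0],[0,0,0],[0,0,0]],"turn":[-1,-1,-1,-1,-1]}';python3 -m creep '{"hand":[85,85,85,85,85],"delta_pos":[[0,0,0],[0,0,0],[0,0,0],[0,0,0],[0,0,0]],"turn":[-1,-1,-1,-1,-1]}';python3 -m creep '{"hand":[85,85,85,85,85],"delta_pos":[[0,0,0],[0,0,0],[0,0,0],[0,0,0],[0,0,0]],"turn":[-1,-1,-1,-1,-1]}'; done; python3 -m creep '{"hand":[85,85,85,85,85],"delta_pos":[[0,0,0],[0,0,0],[0,0,0],[0,0,0],[0,0,0]],"turn":[-0.8,0,0,0,0]}'
```

```text
clock: 2.63
tcp_pos: [0.2511, -0.5173, 0.2423]
orientation: [0.0, 0.787, 0.617, -0.0]
wrist_force: [-1.0, 0.9, 0.8]
finger_gap: 0.0847
clock: 3.05
tcp_pos: [0.2511, -0.5173, 0.2423]
orientation: [0.0, 0.635, 0.772, -0.0]
wrist_force: [-1.1, 0.1, 0.8]
finger_gap: 0.0851
clock: 3.47
tcp_pos: [0.251, -0.5174, 0.2423]
orientation: [0.0, 0.453, 0.892, -0.0]
wrist_force: [-0.6, -0.3, -0.0]
finger_gap: 0.085
clock: 3.88
tcp_pos: [0.251, -0.5173, 0.2423]
orientation: [0.0, 0.249, 0.968, -0.0]
wrist_force: [1.0, -0.2, 0.0]
finger_gap: 0.0849
clock: 4.3
tcp_pos: [0.251, -0.5173, 0.2423]
orientation: [0.0, 0.034, 0.999, -0.0]
wrist_force: [-0.7, 0.9, 0.1]
finger_gap: 0.085
clock: 4.72
tcp_pos: [0.2511, -0.5174, 0.2423]
orientation: [0.0, 0.002, 1.0, -0.0]
wrist_force: [0.0, -0.8, 1.1]
finger_gap: 0.0851
```

```bash
python3 -m creep '{"hand":[85,85,85,85,85],"delta_pos":[[-0.02,0.043,0],[-0.02,0.043,0],[-0.02,0.043,0],[-0.02,0.043,0],[-0.02,0.043,0]],"turn":[0,0,0,0,0]}'; python3 -m creep '{"hand":[85,85,85,85,85],"delta_pos":[[-0.02,0.043,0],[-0.02,0.043,0],[-0.02,0.043,0],[-0.02,0.043,0],[-0.02,0.043,0]],"turn":[0,0,0,0,0]}';  python3 -m creep '{"hand":[85,85,85,85,85],"delta_pos":[[-0.02,0.043,0],[-0.02,0.043,0],[-0.02,0.043,0],[-0.02,0.043,0],[-0.02,0.043,0]],"turn":[0,0,0,0,0]}';  python3 -m creep '{"hand":[85,85,85,85,85],"delta_pos":[[-0.02,0.043,0],[-0.02,0.043,0],[-0.02,0.043,0],[-0.02,0.043,0],[-0.02,0.043,0]],"turn":[0,0,0,0,0]}'
python3 - <<'E'
from h import *
for n in("top","side"):
    c=cam(n); i=c["pixels"][...,::-1]
    cv2.imwrite(f"pics/b_{n}.png",i)
    p=env.get_state()["tcp_pos"]; print(p,pix(c,p),pix(c,p+[0,0,-.011]),pix(c,[.574,.169,.073]))
E
```

```text
clock: 5.13
tcp_pos: [0.3317, -0.344, 0.2423]
orientation: [0.0, 0.002, 1.0, -0.0]
wrist_force: [0.6, 0.2, 0.3]
finger_gap: 0.0848
clock: 5.55
tcp_pos: [0.4122, -0.172, 0.2426]
orientation: [0.0, 0.002, 1.0, -0.0]
wrist_force: [1.0, -0.1, -0.9]
finger_gap: 0.0852
clock: 5.97
tcp_pos: [0.4926, 0.0001, 0.2426]
orientation: [0.0, 0.001, 1.0, -0.0]
wrist_force: [1.4, -0.5, 0.4]
finger_gap: 0.0852
clock: 6.38
tcp_pos: [0.5729, 0.172, 0.2423]
orientation: [0.0, 0.001, 1.0, -0.0]
wrist_force: [0.6, 0.1, 0.0]
finger_gap: 0.0853
[0.5753554  0.17750119 0.24141441] [np.float64(183.53487852684663), np.float64(265.3996464558948)] [np.float64(184.0620498972819), np.float64(265.8438894508992)] [np.float64(191.22484168697676), np.float64(274.1219224284198)]
[0.57390826 0.17459083 0.24124727] [np.float64(189.70110506743708), np.float64(285.829886659387)] [np.float64(192.7977639621754), np.float64(286.0097117032927)] [np.float64(231.6745639242831), np.float64(289.37367900506734)]
```

View pics/b_top.png

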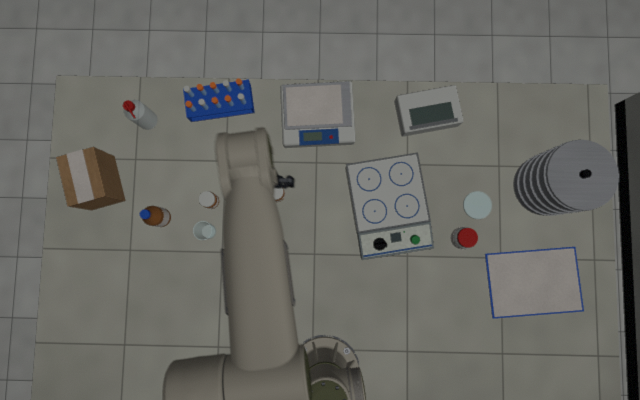

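View pics/b_side.png

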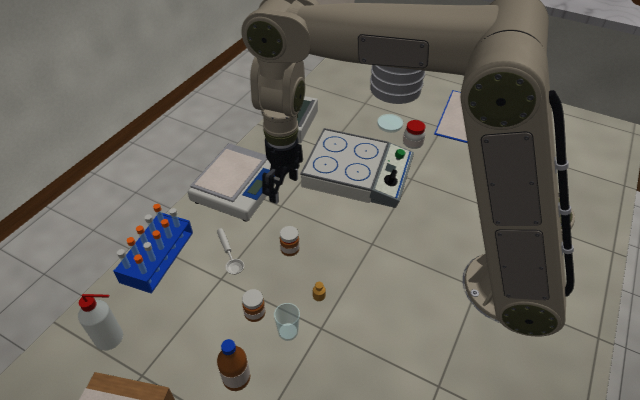

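```bash
python3 -m creep '{"hand":[85,85,85,85,85],"delta_pos":[[0,-0.004,0.036],[0,0,0.036],[0,0,0.03],[0,0,0.01],[0,0,0]],"turn":[0,0,0,0,0]}'
python3 - <<'E'
from h import *
c=cam("side"); i=c["pixels"][...,::-1]
p=env.get_state()["tcp_pos"]; print(p)
j=i.copy()
def crop(i,r0,c0,h,w,s): return cv2.resize(i[r0:r0+h,c0:c0+w],None,fx=s,fy=s,interpolation=cv2.INTER_CUBIC)
i=(255*(i/255.)**.6).astype(np.uint8)
cv2.imwrite("pics/b2.png",crop(i,150,240,120,120,5)); print(pix(c,p+[0,0,-.011]),pix(c,[p[0],p[1]+.0425,p[2]-.0]),pix(c,[p[0],p[1]-.0425,p[2]-0]))
E
```

```text
clock: 6.9
tcp_pos: [0.5704, 0.166, 0.1503]
orientation: [-0.003, 0.001, 1.0, -0.0]
wrist_force: [-0.6, 0.2, -0.5]
finger_gap: 0.085
[0.57170017 0.16622946 0.15229606]
[np.float64(214.6756376828201), np.float64(289.73925366147944)] [np.float64(222.5876044411759), np.float64(281.0827224119839)] [np.float64(201.58369868087615), np.float64(297.7712108825417)]
```

View pics/b2.png

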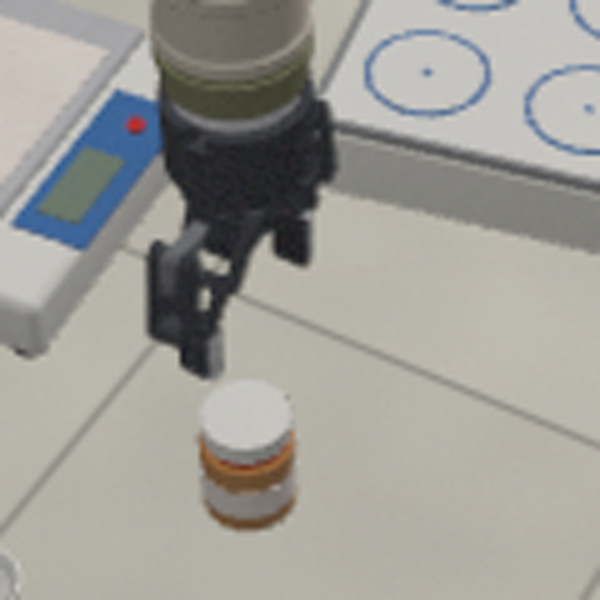

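```bash
python3 -m creep '{"hand":[85,85,85,85,85],"delta_pos":[[-0.003,0.003,0.036],[0,0,0.036],[0,0,0.036],[0,0,0.027],[0,0,0.02]],"turn":[0,0,0,0,0]}'; python3 -m creep '{"hand":[85,85,85,45,40],"delta_pos":[[0,0,0],[0,0,0],[0,0,0],[0,0,0],[0,0,0]],"turn":[0,0,0,0,0]}' 40;python3 -m creep '{"hand":[40,40,40,40,40],"delta_pos":[[0,0,0],[0,0,0],[0,0,0],[0,0,0],[0,0,0]],"turn":[0,0,0,0,0]}' 40
```

```text
clock: 7.37
tcp_pos: [0.5755, 0.169, 0.0288]
orientation: [0.001, 0.001, 1.0, 0.0]
wrist_force: [0.1, -0.8, -0.4]
finger_gap: 0.085
clock: 7.78
tcp_pos: [0.5763, 0.1694, 0.0307]
orientation: [0.002, 0.001, 1.0, 0.0]
wrist_force: [0.3, -0.4, 0.9]
finger_gap: 0.0637
clock: 8.2
tcp_pos: [0.5759, 0.1695, 0.0304]
orientation: [0.001, 0.001, 1.0, 0.0]
wrist_force: [-1.3, 0.7, 7.0]
finger_gap: 0.0529
```

```bash
cat > snap.py <<'E'
from h import *
import sys
# name cam r0 c0 h w scale
n,cm=sys.argv[1:3]; r0,c0,h,w,s=map(int,sys.argv[3:8])
c=cam(cm); i=c["pixels"][...,::-1]; i=(255*(i/255.)**.6).astype(np.uint8)
cv2.imwrite(f"pics/{n}.png",cv2.resize(i[r0:r0+h,c0:c0+w],None,fx=s,fy=s,interpolation=cv2.INTER_CUBIC))
s=env.get_state(); print({k:np.round(s[k],4) for k in("clock","tcp_pos","wrist_force","ft_torque","finger_gap","joint_pos")})
E
python3 snap.py b3 side 180 230 120 120 5
```

```text
{'clock': np.float64(8.25), 'tcp_pos': array([0.5759, 0.1695, 0.0304]), 'wrist_force': array([-0.8603,  0.2203,  7.4793]), 'ft_torque': array([-0.0156,  0.255 , -0.0128]), 'finger_gap': np.float64(0.0531), 'joint_pos': array([ 1.525e-01,  5.010e-01, -2.181e-01,  8.489e-01, -1.000e-04,
        1.545e-01])}
```

View pics/b3.png

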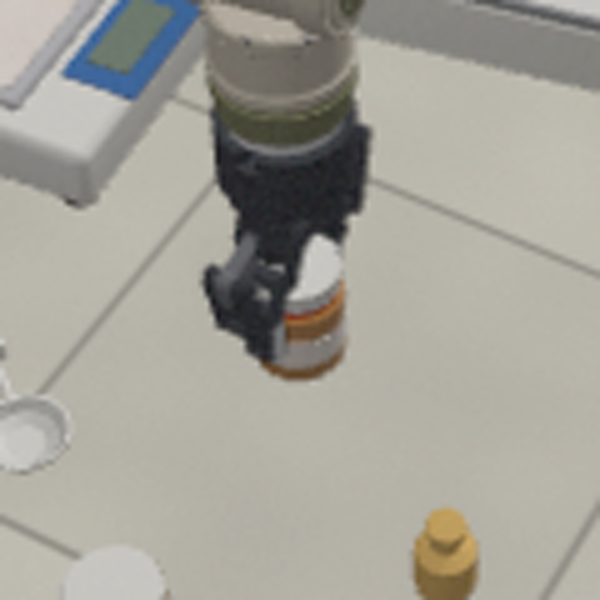

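```bash
python3 -m creep '{"hand":[40,40,40,40,40],"delta_pos":[[0,0,-0.02],[0,0,-0.045],[0,0,-0.05],[0,0,-0.05],[0,0,-0.04]],"turn":[0,0,0,0,0]}' 40; python3 -m creep '{"hand":[40,40,40,40,40],"delta_pos":[[-0.007,-0.047,0],[-0.007,-0.047,0],[-0.007,-0.047,0],[-0.007,-0.047,0],[-0.007,-0.047,0]],"turn":[0,0,0,0,0]}';python3 -m creep '{"hand":[40,40,40,40,40],"delta_pos":[[-0.007,-0.047,0],[-0.007,-0.047,0],[-0.007,-0.04,0],[0,0,0],[0,0,0]],"turn":[0,0,0,0,0]}'; python3 snap.py c1 side 60 240 150 160 4; python3 snap.py c1t top 140 330 130 130 5
```

```text
clock: 8.67
tcp_pos: [0.5749, 0.1692, 0.1957]
orientation: [0.001, 0.001, 1.0, 0.0]
wrist_force: [0.2, 0.6, -2.0]
finger_gap: 0.0532
clock: 9.08
tcp_pos: [0.6021, -0.0203, 0.1928]
orientation: [-0.0, 0.001, 1.0, -0.0]
wrist_force: [0.2, 0.5, -1.8]
finger_gap: 0.0535
clock: 9.5
tcp_pos: [0.6187, -0.1282, 0.1921]
orientation: [-0.0, 0.003, 1.0, 0.0]
wrist_force: [-0.2, 0.1, -1.9]
finger_gap: 0.0526
{'clock': np.float64(9.55), 'tcp_pos': array([ 0.6185, -0.1267,  0.1922]), 'wrist_force': array([ 0.365 ,  1.2234, -2.2068]), 'ft_torque': array([-0.0238, -0.0331,  0.0106]), 'finger_gap': np.float64(0.0522), 'joint_pos': array([-3.2920e-01,  4.4120e-01,  1.1100e-01,  1.2419e+00,  3.0000e-04,
       -3.2550e-01])}
{'clock': np.float64(9.6), 'tcp_pos': array([ 0.6185, -0.1257,  0.1924]), 'wrist_force': array([-0.5962, -0.3363, -1.7326]), 'ft_torque': array([ 0.0159,  0.0037, -0.0572]), 'finger_gap': np.float64(0.0532), 'joint_pos': array([-3.277e-01,  4.406e-01,  1.106e-01,  1.242e+00,  3.000e-04,
       -3.255e-01])}
```

View pics/c1.png

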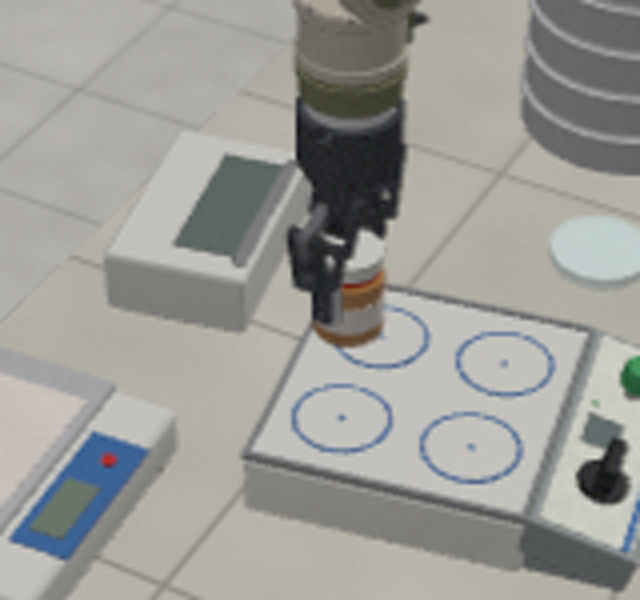

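```bash
python3 -m creep '{"hand":[40,40,40,40,40],"delta_pos":[[-0.0044,-0.0075,0],[0,0,0.035],[0,0,0.035],[0,0,0.03],[0,0,0]],"turn":[0,0,0,0,0]}'; python3 snap.py c2 side 90 240 120 160 5
```

```text
clock: 10.02
tcp_pos: [0.6192, -0.1297, 0.1074]
orientation: [-0.004, 0.0, 1.0, 0.001]
wrist_force: [-1.0, 0.6, -2.9]
finger_gap: 0.0529
{'clock': np.float64(10.0667), 'tcp_pos': array([ 0.6204, -0.1302,  0.1101]), 'wrist_force': array([-0.2099, -0.1098, -1.185 ]), 'ft_torque': array([ 0.061 ,  0.0181, -0.014 ]), 'finger_gap': np.float64(0.0533), 'joint_pos': array([-3.3340e-01,  4.9510e-01, -1.0500e-02,  1.0715e+00, -1.0000e-04,
       -3.3320e-01])}
```

View pics/c2.png

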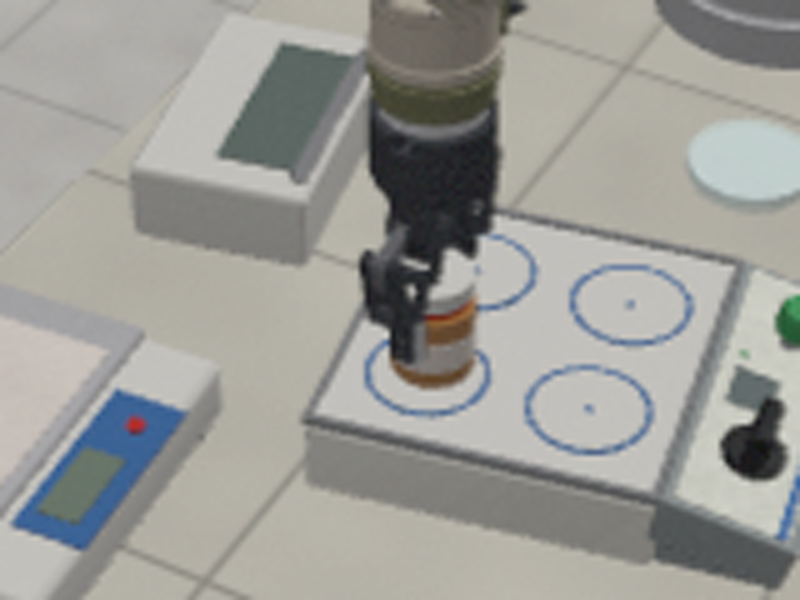

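```bash
python3 -m creep '{"hand":[40,40,40,40,40],"delta_pos":[[0,-0.001,0.01],[0,0,0.006],[0,0,0],[0,0,0],[0,0,0]],"turn":[0,0,0,0,0]}'; python3 snap.py c3 side 90 240 120 160 5
```

```text
clock: 10.48
tcp_pos: [0.6231, -0.1331, 0.1009]
orientation: [0.001, 0.001, 1.0, -0.0]
wrist_force: [-0.0, -0.2, -1.6]
finger_gap: 0.0528
{'clock': np.float64(10.5333), 'tcp_pos': array([ 0.6231, -0.1331,  0.1009]), 'wrist_force': array([ 0.5817,  0.1576, -1.3127]), 'ft_torque': array([-0.0103,  0.038 ,  0.0016]), 'finger_gap': np.float64(0.0528), 'joint_pos': array([-3.3630e-01,  5.0140e-01, -2.3900e-02,  1.0438e+00, -1.0000e-04,
       -3.3430e-01])}
```

View pics/c3.png

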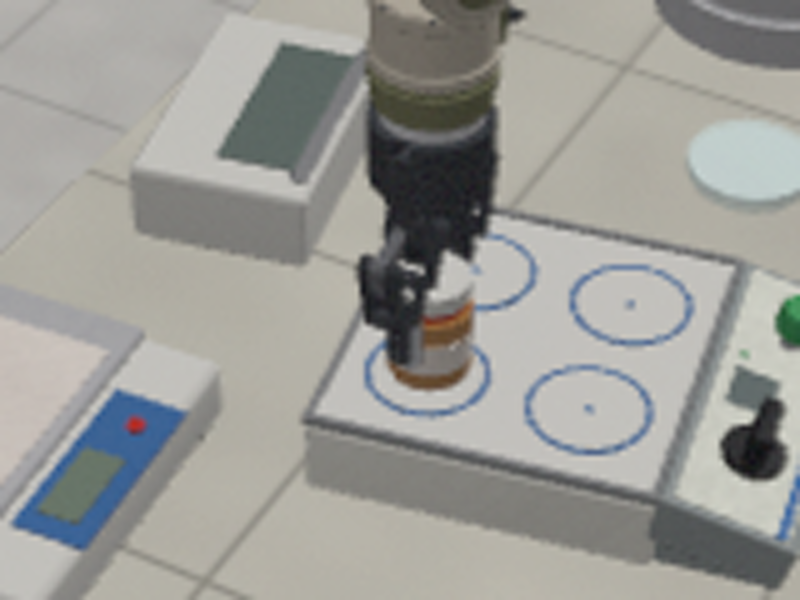

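```bash
python3 -m creep '{"hand":[40,40,40,40,40],"delta_pos":[[0,0,0.006],[0,0,0],[0,0,0],[0,0,0],[0,0,0]],"turn":[0,0,0,0,0]}'
```

```text
clock: 10.95
tcp_pos: [0.6226, -0.1329, 0.0951]
orientation: [0.0, 0.001, 1.0, -0.0]
wrist_force: [0.0, -0.1, -2.2]
finger_gap: 0.0529
```

```bash
python3 -m creep '{"hand":[40,40,40,40,40],"delta_pos":[[0,0,0.0015],[0,0,0],[0,0,0],[0,0,0],[0,0,0]],"turn":[0,0,0,0,0]}'
```

```text
clock: 11.37
tcp_pos: [0.6227, -0.133, 0.0944]
orientation: [0.0, 0.001, 1.0, -0.0]
wrist_force: [-1.6, 0.9, 3.1]
finger_gap: 0.0527
```

```bash
python3 -m creep '{"hand":[75,75,75,75,75],"delta_pos":[[0,0,0],[0,0,0],[0,0,0],[0,0,0],[0,0,0]],"turn":[0,0,0,0,0]}';python3 -m creep '{"hand":[75,75,75,75,0],"delta_pos":[[0,0,-0.02],[0,0,-0.045],[0,0,-0.04],[0,0,-0.02],[0,0,0]],"turn":[0,0,0,0,0]}';python3 -m creep '{"hand":[0,0,0,0,0],"delta_pos":[[0,0,0],[0,0,0],[0,0,0],[0,0,0],[0,0,0]],"turn":[0,0,0,0,0]}'; python3 snap.py c4 side 90 240 120 160 5
```

```text
clock: 11.78
tcp_pos: [0.6225, -0.1329, 0.0937]
orientation: [-0.0, 0.001, 1.0, 0.0]
wrist_force: [0.5, 0.6, 0.2]
finger_gap: 0.0751
clock: 12.2
tcp_pos: [0.625, -0.1337, 0.1991]
orientation: [0.004, 0.001, 1.0, -0.001]
wrist_force: [0.9, -0.1, 0.9]
finger_gap: 0.0645
clock: 12.62
tcp_pos: [0.6219, -0.1327, 0.1926]
orientation: [-0.001, 0.001, 1.0, 0.0]
wrist_force: [0.3, -0.3, -0.8]
finger_gap: 0.0021
{'clock': np.float64(12.6667), 'tcp_pos': array([ 0.6221, -0.1327,  0.1928]), 'wrist_force': array([-0.6129,  0.0567, -0.33  ]), 'ft_torque': array([ 0.0263,  0.0216, -0.0351]), 'finger_gap': np.float64(-0.0002), 'joint_pos': array([-3.3630e-01,  4.5070e-01,  1.2730e-01,  1.2492e+00, -1.0000e-04,
       -3.3430e-01])}
```

View pics/c4.png

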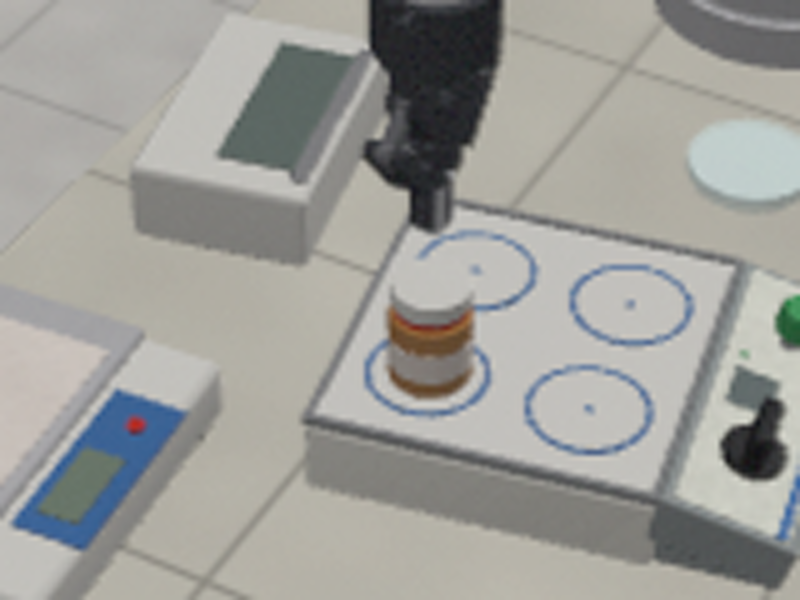

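```bash
python3 -m creep '{"hand":[0,0,0,0,0],"delta_pos":[[0,0,0.025],[0,0,0.024],[0,0,0],[0,0,0],[0,0,0]],"turn":[0,0,0,0,0]}';python3 -m creep '{"hand":[0,0,0,0,0],"delta_pos":[[0,0,0.003],[0,0,0.003],[0,0,0],[0,0,0],[0,0,0]],"turn":[0,0,0,0,0]}'
```

```text
clock: 13.08
tcp_pos: [0.6227, -0.133, 0.1553]
orientation: [0.0, 0.001, 1.0, -0.0]
wrist_force: [0.5, 0.4, 1.0]
finger_gap: -0.0
clock: 13.5
tcp_pos: [0.6226, -0.133, 0.1502]
orientation: [0.0, 0.001, 1.0, -0.0]
wrist_force: [0.6, 0.3, 0.2]
finger_gap: -0.0002
```

```bash
python3 -m creep '{"hand":[0,0,0,0,0],"delta_pos":[[0,0,0.002],[0,0,0.002],[0,0,0],[0,0,0],[0,0,0]],"turn":[0,0,0,0,0]}';python3 -m creep '{"hand":[0,0,0,0,0],"delta_pos":[[0,0,0.002],[0,0,0.002],[0,0,0],[0,0,0],[0,0,0]],"turn":[0,0,0,0,0]}'
```

```text
clock: 13.92
tcp_pos: [0.6228, -0.133, 0.1471]
orientation: [0.0, 0.001, 1.0, -0.0]
wrist_force: [-0.3, -0.1, 3.7]
finger_gap: 0.0002
clock: 14.33
tcp_pos: [0.6228, -0.133, 0.1441]
orientation: [0.0, 0.001, 1.0, -0.0]
wrist_force: [-1.2, 0.5, 5.2]
finger_gap: -0.0
```

Lid is moving; press on to the hard stop.

```bash
python3 -m creep '{"hand":[0,0,0,0,0],"delta_pos":[[0,0,0.001],[0,0,0.001],[0,0,0],[0,0,0],[0,0,0]],"turn":[0,0,0,0,0]}';python3 -m creep '{"hand":[0,0,0,0,0],"delta_pos":[[0,0,0.001],[0,0,0.001],[0,0,0],[0,0,0],[0,0,0]],"turn":[0,0,0,0,0]}'
```

```text
clock: 14.75
tcp_pos: [0.6228, -0.133, 0.143]
orientation: [0.001, 0.001, 1.0, -0.0]
wrist_force: [-1.7, 1.0, 7.6]
finger_gap: -0.0
clock: 15.17
tcp_pos: [0.6229, -0.133, 0.143]
orientation: [0.001, 0.001, 1.0, -0.001]
wrist_force: [-5.1, 1.4, 14.2]
finger_gap: -0.0002
```

```bash
python3 -m creep '{"hand":[0,0,0,0,0],"delta_pos":[[0,0,0.001],[0,0,0.001],[0,0,0],[0,0,0],[0,0,0]],"turn":[0,0,0,0,0]}';python3 -m creep '{"hand":[0,0,0,0,0],"delta_pos":[[0,0,-0.02],[0,0,-0.045],[0,0,-0.03],[0,0,0],[0,0,0]],"turn":[0,0,0,0,0]}'; python3 snap.py c5 side 90 240 120 160 5;  python3 snap.py c5b side 200 200 130 130 5
```

```text
clock: 15.58
tcp_pos: [0.6231, -0.133, 0.1429]
orientation: [0.002, 0.001, 1.0, -0.001]
wrist_force: [-6.4, 2.4, 22.2]
finger_gap: 0.0
clock: 16.0
tcp_pos: [0.6235, -0.1332, 0.2163]
orientation: [0.002, 0.001, 1.0, -0.001]
wrist_force: [-0.8, 0.5, -1.3]
finger_gap: -0.0001
{'clock': np.float64(16.05), 'tcp_pos': array([ 0.6226, -0.1329,  0.2146]), 'wrist_force': array([-0.7745,  0.2977, -0.319 ]), 'ft_torque': array([-0.0579,  0.0369,  0.0078]), 'finger_gap': np.float64(-0.0001), 'joint_pos': array([-3.363e-01,  4.428e-01,  1.684e-01,  1.296e+00, -1.000e-04,
       -3.343e-01])}
{'clock': np.float64(16.1), 'tcp_pos': array([ 0.622 , -0.1327,  0.2135]), 'wrist_force': array([-0.514 , -0.8405, -1.5029]), 'ft_torque': array([ 0.023 , -0.0464,  0.0278]), 'finger_gap': np.float64(0.0002), 'joint_pos': array([-3.363e-01,  4.436e-01,  1.671e-01,  1.296e+00, -1.000e-04,
       -3.343e-01])}
```

View pics/c5.png

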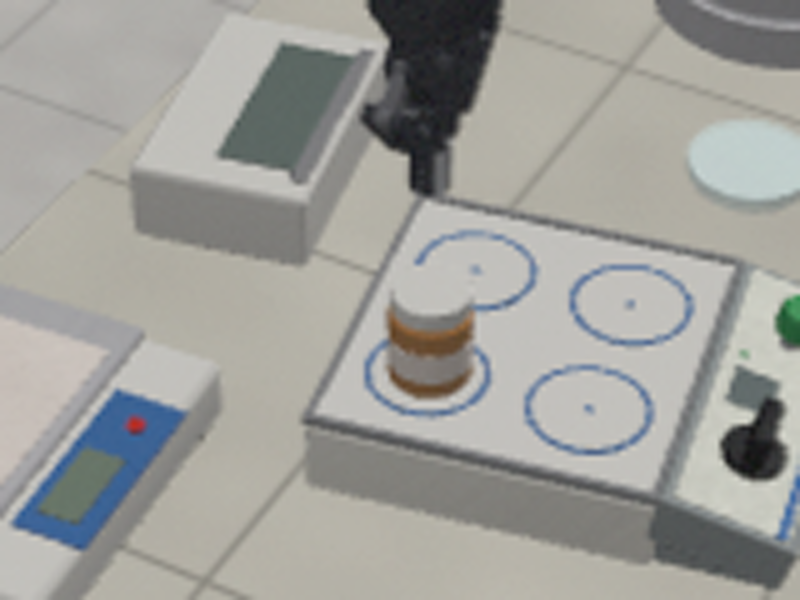

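View pics/c5b.png

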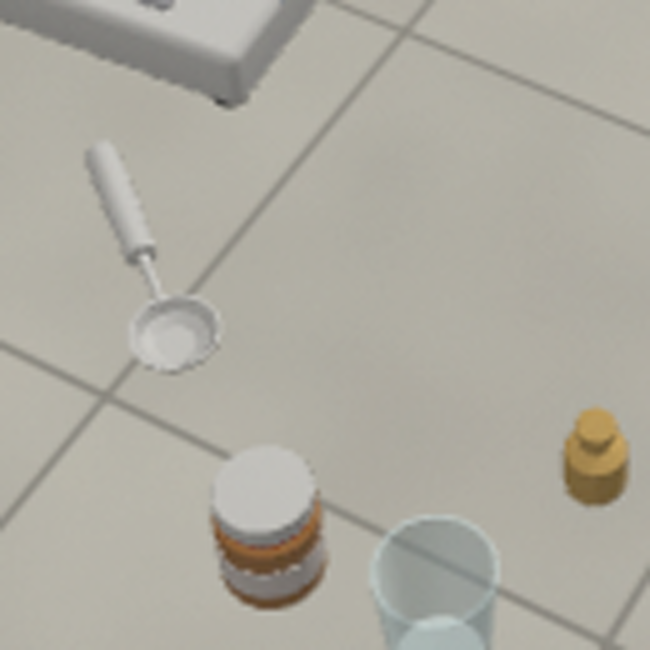

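Lid 1 is home (red seal gone) and the jar sits in its ring. Next is jar A, seen at side (252,298).

```bash
python3 - <<'E'
from h import *
np.set_printoptions(precision=4,suppress=True)
for n in("top","side"):
    c=cam(n); 
    for r in env.pinpoint(n,"jar1_c"):
        if r["score"]>.3: print(n,r["score"],r["location"],atz(c,r["location"],.034))
    if n=="side": print("lid",atz(c,[297.6,252.2],.073))
    else:
        i=c["pixels"].astype(int); W=cloud(c)
        m=(abs(W[...,2]-.073)<.012)&(abs(W[...,0]-.546)<.06)&(abs(W[...,1]-.385)<.06)&(i.min(-1)>110)
        v,u=np.nonzero(m); print(len(v),v.mean() if len(v) else 0,u.mean() if len(v) else 0, atz(c,[v.mean(),u.mean()],.073) if len(v) else "")
E
python3 snap.py d1 top 165 170 90 120 6
```

```text
185 198.5081081081081 206.03243243243244 [0.5463 0.3865 0.073 ]
side 0.87 [156.8, 327.4] [ 0.6476 -0.1934  0.034 ]
side 0.63 [306.7, 254.8] [0.5419 0.3931 0.034 ]
side 0.52 [149.4, 366.7] [ 0.5503 -0.2902  0.034 ]
lid [0.5455 0.3931 0.073 ]
{'clock': np.float64(16.35), 'tcp_pos': array([ 0.622 , -0.1327,  0.2134]), 'wrist_force': array([ 0.0938, -0.9795,  1.0259]), 'ft_torque': array([-0.0336,  0.0316,  0.0371]), 'finger_gap': np.float64(-0.0002), 'joint_pos': array([-3.3630e-01,  4.4410e-01,  1.6740e-01,  1.2964e+00, -1.0000e-04,
       -3.3430e-01])}
```

View pics/d1.png

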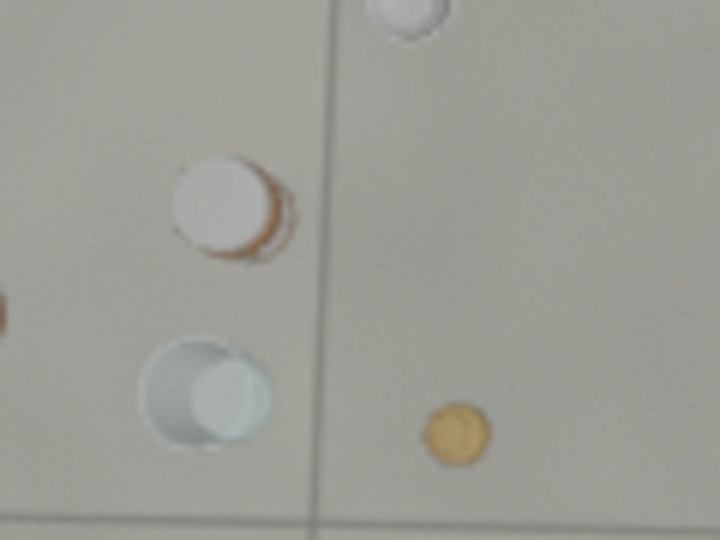

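```bash
python3 -m creep '{"hand":[85,85,85,85,85],"delta_pos":[[0.007,0.047,0],[0.007,0.047,0],[0.007,0.047,0],[0.007,0.047,0],[0.007,0.047,0]],"turn":[0,0,0,0,0]}'; python3 -m creep '{"hand":[85,85,85,85,85],"delta_pos":[[0.007,0.047,0],[0.007,0.047,0],[0.007,0.047,0],[0.007,0.047,0],[0.007,0.047,0]],"turn":[0,0,0,0,0]}'; python3 -m creep '{"hand":[85,85,85,85,85],"delta_pos":[[0.007,0.047,0],[0.007,0.047,0],[0.007,0.047,0],[0.004,0.042,0],[0,0,0]],"turn":[0,0,0,0,0]}'; python3 -m creep '{"hand":[85,85,85,85,85],"delta_pos":[[0,0,0.035],[0,0,0.035],[0,0,0],[0,0,0],[0,0,0]],"turn":[0,0,0,0,0]}'; python3 snap.py d2 side 210 200 130 130 5
```

```text
clock: 16.77
tcp_pos: [0.5942, 0.0566, 0.2141]
orientation: [-0.0, 0.001, 1.0, -0.0]
wrist_force: [1.0, 0.3, -0.3]
finger_gap: 0.0607
clock: 17.18
tcp_pos: [0.5665, 0.245, 0.2142]
orientation: [-0.0, 0.001, 1.0, -0.0]
wrist_force: [0.9, -0.4, 0.2]
finger_gap: 0.0854
clock: 17.6
tcp_pos: [0.5456, 0.3955, 0.2134]
orientation: [-0.001, -0.002, 1.0, 0.001]
wrist_force: [-0.8, -0.7, -0.2]
finger_gap: 0.0851
clock: 18.02
tcp_pos: [0.5479, 0.3894, 0.1596]
orientation: [0.0, 0.001, 1.0, 0.0]
wrist_force: [0.5, -0.3, 0.8]
finger_gap: 0.0854
{'clock': np.float64(18.0667), 'tcp_pos': array([0.5486, 0.3897, 0.1605]), 'wrist_force': array([ 0.0762, -0.6142, -0.3068]), 'ft_torque': array([-0.0176,  0.0266,  0.0307]), 'finger_gap': np.float64(0.0851), 'joint_pos': array([ 4.9850e-01,  5.3350e-01,  1.8030e-01,  1.2153e+00, -1.0000e-04,
        5.0110e-01])}
```

View pics/d2.png

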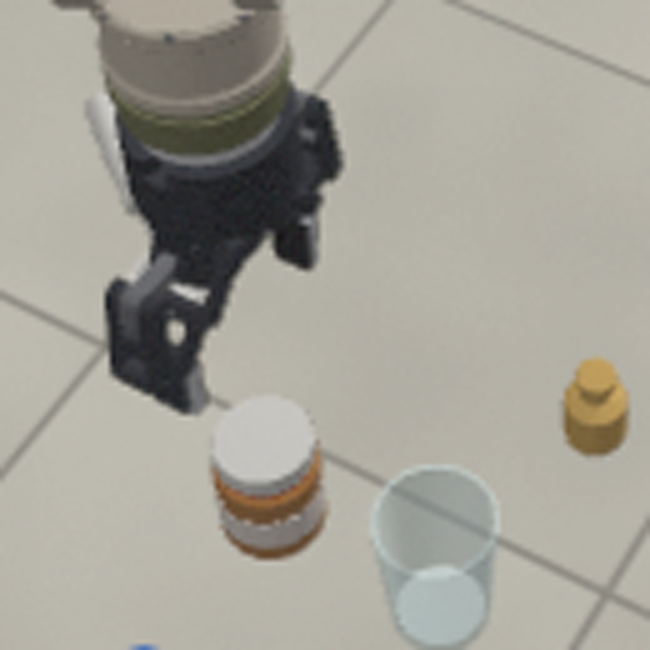

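```bash
python3 -m creep '{"hand":[85,85,85,85,85],"delta_pos":[[0.0025,0,0.035],[0,0,0.035],[0,0,0.035],[0,0,0.033],[0,0,0.025]],"turn":[0,0,0,0,0]}'; python3 -m creep '{"hand":[85,85,40,40,40],"delta_pos":[[0,0,0],[0,0,0],[0,0,0],[0,0,0],[0,0,0]],"turn":[0,0,0,0,0]}' 40;python3 -m creep '{"hand":[40,40,40,40,40],"delta_pos":[[0,0,0],[0,0,0],[0,0,0],[0,0,0],[0,0,0]],"turn":[0,0,0,0,0]}' 40; python3 snap.py d3 side 210 200 130 130 5
```

```text
clock: 18.48
tcp_pos: [0.5464, 0.3896, 0.0283]
orientation: [0.001, 0.001, 1.0, 0.0]
wrist_force: [-1.3, 0.3, 0.6]
finger_gap: 0.0849
clock: 18.9
tcp_pos: [0.5473, 0.3904, 0.0311]
orientation: [0.002, 0.001, 1.0, 0.001]
wrist_force: [0.6, -0.4, 2.8]
finger_gap: 0.0532
clock: 19.32
tcp_pos: [0.5473, 0.3904, 0.0311]
orientation: [0.002, 0.001, 1.0, 0.001]
wrist_force: [-0.4, -1.3, 7.5]
finger_gap: 0.053
{'clock': np.float64(19.3667), 'tcp_pos': array([0.5473, 0.3904, 0.0311]), 'wrist_force': array([-0.1866, -0.4605,  6.7824]), 'ft_torque': array([-0.1506,  0.0655, -0.0507]), 'finger_gap': np.float64(0.053), 'joint_pos': array([ 5.005e-01,  6.193e-01, -6.000e-03,  9.408e-01, -4.000e-04,
        5.026e-01])}
```

View pics/d3.png

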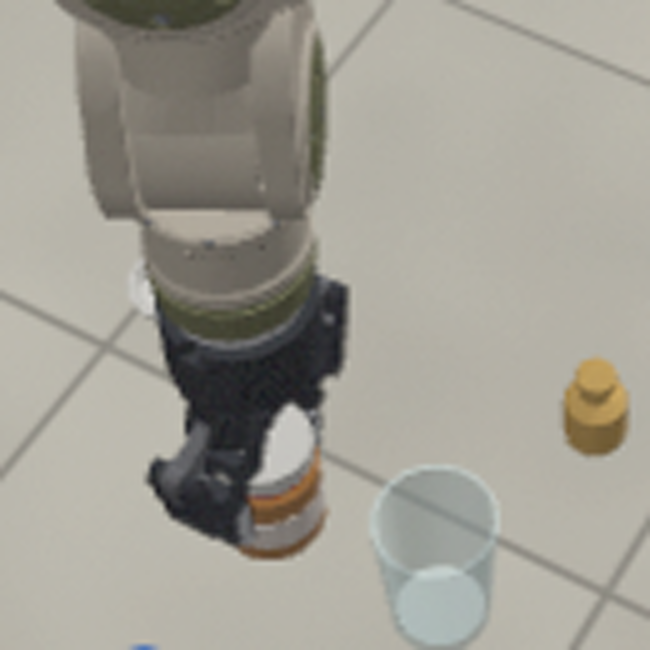

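```bash
python3 -m creep '{"hand":[40,40,40,40,40],"delta_pos":[[0,0,-0.02],[0,0,-0.045],[0,0,-0.05],[0,0,-0.05],[0,0,-0.045]],"turn":[0,0,0,0,0]}'; python3 -m creep '{"hand":[40,40,40,40,40],"delta_pos":[[-0.007,-0.046,0],[-0.007,-0.046,0],[-0.007,-0.046,0],[-0.007,-0.046,0],[-0.007,-0.046,0]],"turn":[0,0,0,0,0]}';python3 -m creep '{"hand":[40,40,40,40,40],"delta_pos":[[-0.007,-0.046,0],[-0.007,-0.046,0],[-0.007,-0.046,0],[-0.007,-0.046,0],[-0.007,-0.046,0]],"turn":[0,0,0,0,0]}';python3 -m creep '{"hand":[40,40,40,40,40],"delta_pos":[[-0.007,-0.046,0],[-0.007,-0.046,0],[-0.007,-0.046,0],[-0.007,-0.046,0],[-0.007,-0.046,0]],"turn":[0,0,0,0,0]}';python3 -m creep '{"hand":[40,40,40,40,40],"delta_pos":[[-0.007,-0.045,0],[-0.006,-0.04,0],[0,0,0],[0,0,0],[0,0,0]],"turn":[0,0,0,0,0]}'; python3 snap.py e1 side 70 240 130 160 5
```

```text
clock: 19.78
tcp_pos: [0.5454, 0.3897, 0.1991]
orientation: [0.001, 0.001, 1.0, 0.0]
wrist_force: [0.3, -0.0, -2.7]
finger_gap: 0.0531
clock: 20.2
tcp_pos: [0.573, 0.2042, 0.1969]
orientation: [0.0, 0.001, 1.0, 0.0]
wrist_force: [0.5, -0.4, -2.7]
finger_gap: 0.053
clock: 20.62
tcp_pos: [0.6007, 0.0198, 0.1969]
orientation: [0.0, 0.001, 1.0, -0.0]
wrist_force: [-0.0, 0.6, -2.5]
finger_gap: 0.0526
clock: 21.03
tcp_pos: [0.6283, -0.1643, 0.1968]
orientation: [0.0, 0.001, 1.0, -0.0]
wrist_force: [0.6, -0.1, -2.6]
finger_gap: 0.053
clock: 21.45
tcp_pos: [0.6383, -0.2303, 0.1962]
orientation: [-0.0, 0.001, 1.0, 0.0]
wrist_force: [0.0, 0.7, -2.5]
finger_gap: 0.0533
{'clock': np.float64(21.5), 'tcp_pos': array([ 0.6384, -0.2296,  0.1963]), 'wrist_force': array([ 0.6895,  0.068 , -2.8729]), 'ft_torque': array([-0.0005, -0.0115, -0.0133]), 'finger_gap': np.float64(0.0532), 'joint_pos': array([-4.6360e-01,  5.3470e-01,  2.7040e-01,  1.3072e+00,  3.0000e-04,
       -4.6220e-01])}
```

View pics/e1.png

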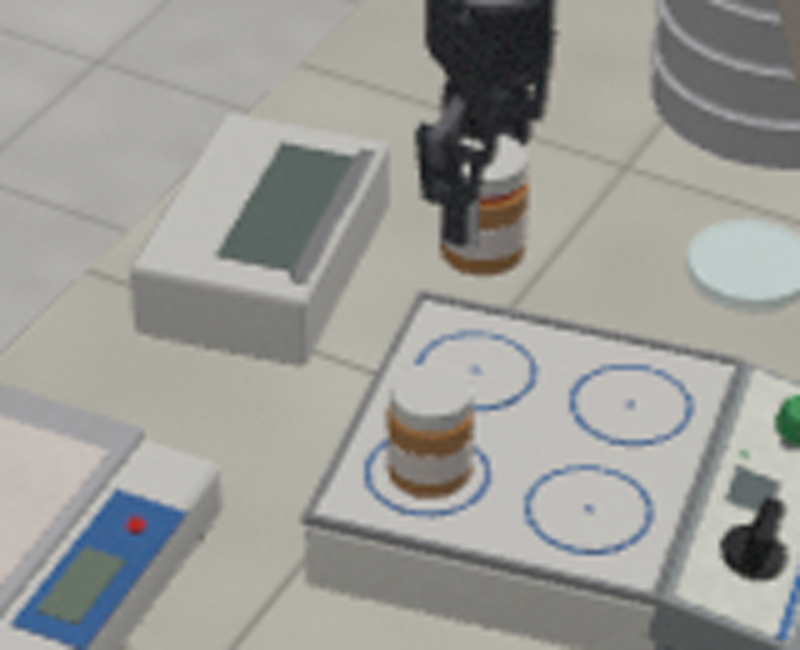

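```bash
python3 -m creep '{"hand":[40,40,40,40,40],"delta_pos":[[-0.0035,-0.008,0],[0,0,0.04],[0,0,0.04],[0,0,0.03],[0,0,0.006]],"turn":[0,0,0,0,0]}';python3 -m creep '{"hand":[40,40,40,40,40],"delta_pos":[[0,0,0],[0,0,0],[0,0,0],[0,0,0],[0,0,0]],"turn":[0,0,0,0,0]}'; python3 snap.py e2 side 70 240 130 160 5
```

```text
clock: 21.92
tcp_pos: [0.6389, -0.2344, 0.0985]
orientation: [-0.004, 0.0, 1.0, 0.002]
wrist_force: [-0.6, 0.2, -3.6]
finger_gap: 0.0529
clock: 22.33
tcp_pos: [0.6426, -0.2374, 0.1055]
orientation: [0.001, 0.001, 1.0, -0.001]
wrist_force: [-0.2, 0.1, -1.9]
finger_gap: 0.0529
{'clock': np.float64(22.3833), 'tcp_pos': array([ 0.6424, -0.2373,  0.1051]), 'wrist_force': array([ 0.3207,  0.2156, -2.9287]), 'ft_torque': array([0.0337, 0.0184, 0.0411]), 'finger_gap': np.float64(0.053), 'joint_pos': array([-0.471 ,  0.5861,  0.1303,  1.1123, -0.    , -0.4691])}
```

View pics/e2.png

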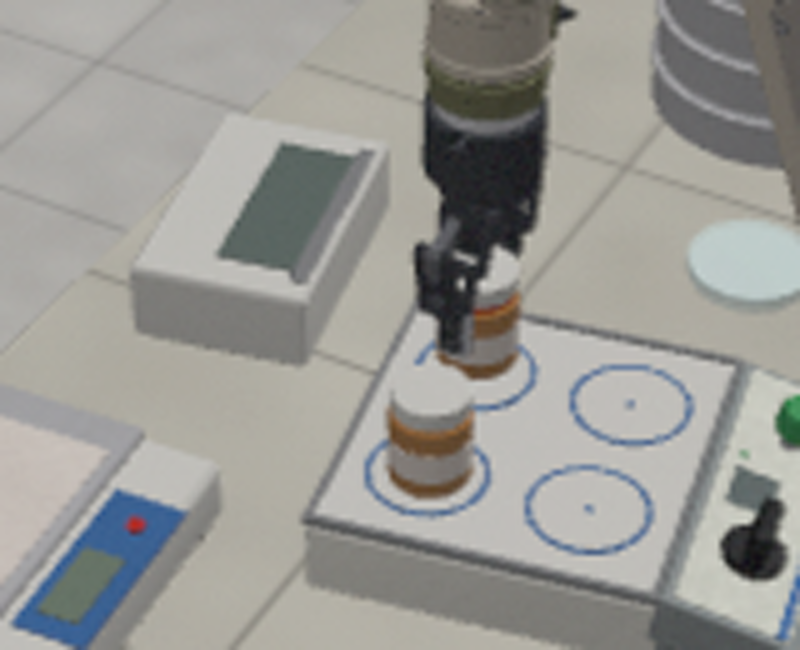

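```bash
python3 -m creep '{"hand":[40,40,40,40,40],"delta_pos":[[0.001,0.0015,0.006],[0,0,0.0055],[0,0,0],[0,0,0],[0,0,0]],"turn":[0,0,0,0,0]}';python3 -m creep '{"hand":[40,40,40,40,40],"delta_pos":[[0,0,0.0015],[0,0,0],[0,0,0],[0,0,0],[0,0,0]],"turn":[0,0,0,0,0]}'
```

```text
clock: 22.8
tcp_pos: [0.641, -0.2361, 0.095]
orientation: [0.001, 0.001, 1.0, -0.0]
wrist_force: [-0.2, -0.4, 4.0]
finger_gap: 0.0528
clock: 23.22
tcp_pos: [0.6411, -0.2361, 0.0949]
orientation: [0.001, 0.001, 1.0, -0.001]
wrist_force: [-3.6, 0.7, 10.0]
finger_gap: 0.0527
```

Contact. I'll release, lift, close the fingers and press the lid.

```bash
python3 -m creep '{"hand":[72,72,72,72,72],"delta_pos":[[0,0,-0.002],[0,0,0],[0,0,0],[0,0,0],[0,0,0]],"turn":[0,0,0,0,0]}';python3 -m creep '{"hand":[72,72,72,72,0],"delta_pos":[[0,0,-0.02],[0,0,-0.045],[0,0,-0.04],[0,0,-0.02],[0,0,0]],"turn":[0,0,0,0,0]}';python3 -m creep '{"hand":[0,0,0,0,0],"delta_pos":[[0,0,0],[0,0,0],[0,0,0],[0,0,0],[0,0,0]],"turn":[0,0,0,0,0]}'; python3 snap.py e3 side 70 240 130 160 5
```

```text
clock: 23.63
tcp_pos: [0.6405, -0.2356, 0.0941]
orientation: [-0.0, 0.001, 1.0, 0.0]
wrist_force: [0.3, -0.1, 0.4]
finger_gap: 0.0718
clock: 24.05
tcp_pos: [0.6429, -0.2368, 0.2]
orientation: [0.004, 0.001, 1.0, -0.002]
wrist_force: [-0.1, 0.5, 0.7]
finger_gap: 0.0613
clock: 24.47
tcp_pos: [0.6401, -0.2354, 0.1932]
orientation: [-0.001, 0.001, 1.0, 0.001]
wrist_force: [-0.2, 0.0, 0.3]
finger_gap: 0.0008
{'clock': np.float64(24.5167), 'tcp_pos': array([ 0.6403, -0.2355,  0.1935]), 'wrist_force': array([ 0.6689,  0.4878, -0.3081]), 'ft_torque': array([-0.0084, -0.0326, -0.0265]), 'finger_gap': np.float64(0.0003), 'joint_pos': array([-4.7000e-01,  5.4440e-01,  2.7960e-01,  1.3078e+00, -1.0000e-04,
       -4.6800e-01])}
```

View pics/e3.png

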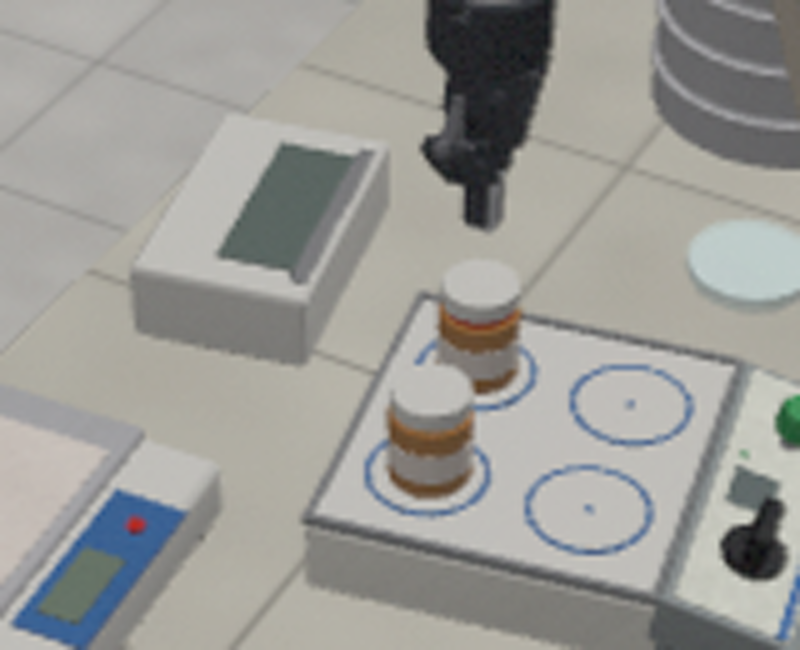

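```bash
python3 -m creep '{"hand":[0,0,0,0,0],"delta_pos":[[0,0,0.025],[0,0,0.028],[0,0,0],[0,0,0],[0,0,0]],"turn":[0,0,0,0,0]}';python3 -m creep '{"hand":[0,0,0,0,0],"delta_pos":[[0,0,0.002],[0,0,0.002],[0,0,0.002],[0,0,0],[0,0,0]],"turn":[0,0,0,0,0]}';python3 -m creep '{"hand":[0,0,0,0,0],"delta_pos":[[0,0,0.002],[0,0,0.002],[0,0,0],[0,0,0],[0,0,0]],"turn":[0,0,0,0,0]}'
```

```text
clock: 24.93
tcp_pos: [0.6408, -0.2358, 0.1529]
orientation: [0.0, 0.001, 1.0, -0.0]
wrist_force: [-0.7, -0.5, 0.4]
finger_gap: 0.0005
clock: 25.35
tcp_pos: [0.6407, -0.2357, 0.1477]
orientation: [0.0, 0.001, 1.0, -0.0]
wrist_force: [0.0, -0.6, 0.9]
finger_gap: -0.0001
clock: 25.77
tcp_pos: [0.641, -0.2358, 0.1452]
orientation: [0.001, 0.001, 1.0, -0.0]
wrist_force: [-2.0, 0.7, 4.7]
finger_gap: -0.0002
```

```bash
python3 -m creep '{"hand":[0,0,0,0,0],"delta_pos":[[0,0,0.002],[0,0,0.002],[0,0,0],[0,0,0],[0,0,0]],"turn":[0,0,0,0,0]}';python3 -m creep '{"hand":[0,0,0,0,0],"delta_pos":[[0,0,0.001],[0,0,0.001],[0,0,0],[0,0,0],[0,0,0]],"turn":[0,0,0,0,0]}'
```

```text
clock: 26.18
tcp_pos: [0.641, -0.2359, 0.143]
orientation: [0.001, 0.001, 1.0, -0.001]
wrist_force: [-2.9, 0.9, 9.9]
finger_gap: -0.0001
clock: 26.6
tcp_pos: [0.6411, -0.2359, 0.143]
orientation: [0.001, 0.001, 1.0, -0.001]
wrist_force: [-5.3, 1.1, 16.3]
finger_gap: -0.0002
```

```bash
python3 -m creep '{"hand":[0,0,0,0,0],"delta_pos":[[0,0,0.001],[0,0,0.0005],[0,0,0],[0,0,0],[0,0,0]],"turn":[0,0,0,0,0]}';python3 -m creep '{"hand":[0,0,0,0,0],"delta_pos":[[0,0,-0.025],[0,0,-0.045],[0,0,-0.04],[0,0,0],[0,0,0]],"turn":[0,0,0,0,0]}';python3 -m creep '{"hand":[40,40,40,40,40],"delta_pos":[[0.048,0.0146,0],[0.048,0.0146,0],[0.048,0.0146,0],[0.048,0.0146,0],[0.048,0.0146,0]],"turn":[0,0,0,0,0]}'; python3 -m creep '{"hand":[40,40,40,40,40],"delta_pos":[[0.048,0.0146,0],[0,0,0],[0,0,0],[0,0,0],[0,0,0]],"turn":[0,1,1,1,1]}'; python3 -m creep '{"hand":[40,40,40,40,40],"delta_pos":[[0,0,0],[0,0,0],[0,0,0],[0,0,0],[0,0,0]],"turn":[1,1,1,1,1]}'; python3 -m creep '{"hand":[40,40,40,40,40],"delta_pos":[[0,0,0],[0,0,0],[0,0,0],[0,0,0],[0,0,0]],"turn":[1,1,1,1,1]}'; python3 -m creep '{"hand":[40,40,40,40,40],"delta_pos":[[0,0,0],[0,0,0],[0,0,0],[0,0,0],[0,0,0]],"turn":[1,0.9,0,0,0]}'; python3 snap.py f1 side 90 260 130 160 5; python3 snap.py f1t side 180 180 170 200 4
```

```text
clock: 27.02
tcp_pos: [0.6412, -0.236, 0.143]
orientation: [0.002, 0.001, 1.0, -0.001]
wrist_force: [-6.9, 2.5, 20.7]
finger_gap: 0.0
clock: 27.43
tcp_pos: [0.642, -0.2364, 0.2289]
orientation: [0.002, 0.001, 1.0, -0.001]
wrist_force: [-0.3, 0.2, -1.5]
finger_gap: 0.0001
clock: 27.85
tcp_pos: [0.4461, -0.1757, 0.2239]
orientation: [-0.001, 0.001, 1.0, 0.001]
wrist_force: [-0.2, -0.3, 1.0]
finger_gap: 0.04
clock: 28.27
tcp_pos: [0.4093, -0.1646, 0.2248]
orientation: [-0.001, 0.177, 0.984, 0.0]
wrist_force: [0.3, 0.2, -0.8]
finger_gap: 0.0401
clock: 28.68
tcp_pos: [0.4096, -0.1646, 0.2245]
orientation: [-0.001, 0.386, 0.923, 0.0]
wrist_force: [-0.2, 0.3, -0.4]
finger_gap: 0.0401
clock: 29.1
tcp_pos: [0.4096, -0.1646, 0.2245]
orientation: [-0.001, 0.576, 0.817, -0.0]
wrist_force: [-0.5, 0.6, -0.0]
finger_gap: 0.0399
clock: 29.52
tcp_pos: [0.41, -0.1649, 0.2255]
orientation: [-0.001, 0.639, 0.769, -0.0]
wrist_force: [-0.1, -0.0, -0.8]
finger_gap: 0.0404
{'clock': np.float64(29.5667), 'tcp_pos': array([ 0.4102, -0.165 ,  0.2257]), 'wrist_force': array([ 0.1718,  0.715 , -0.1167]), 'ft_torque': array([-0.0213, -0.0063, -0.0166]), 'finger_gap': np.float64(0.0397), 'joint_pos': array([-5.6440e-01,  6.3900e-02, -3.0360e-01,  1.2043e+00, -1.0000e-04,
        8.2360e-01])}
{'clock': np.float64(29.6167), 'tcp_pos': array([ 0.4103, -0.1651,  0.2259]), 'wrist_force': array([-0.1319,  0.5028,  0.0736]), 'ft_torque': array([-0.0364, -0.0221, -0.0262]), 'finger_gap': np.float64(0.0401), 'joint_pos': array([-0.5644,  0.0638, -0.3033,  1.2044, -0.    ,  0.8239])}
```

View pics/f1.png

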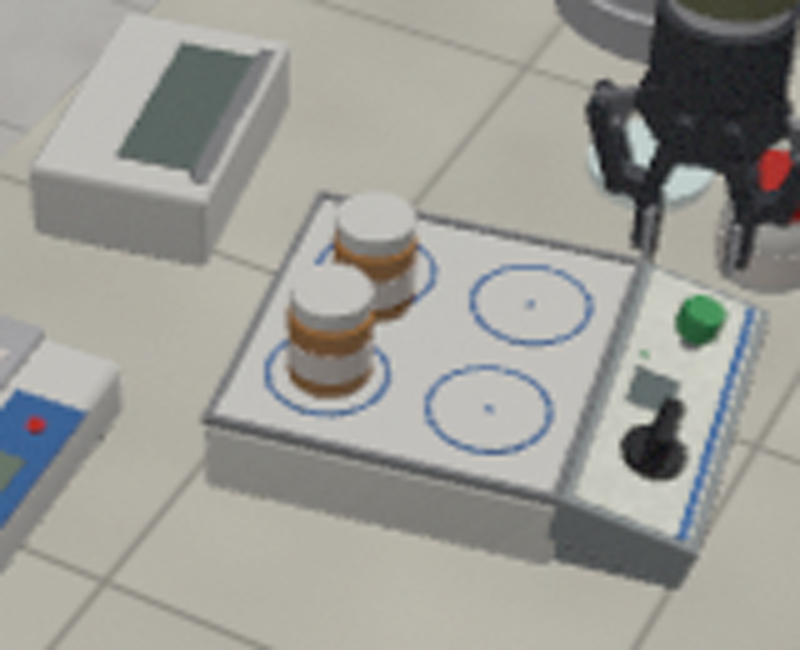

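Run:
```python
from h import *
s,m=st(); np.set_printoptions(precision=4,suppress=True); print(m, s["tcp_pos"])
d=np.array([.4097,-.1658,s["tcp_pos"][2]])-s["tcp_pos"]; print("tool shift/0.8",m.T@d/.8, "yang",np.degrees(np.arctan2(m[1,1],m[0,1])))
```

```text
[[-0.1815  0.9834 -0.0006]
 [ 0.9834  0.1815  0.0003]
 [ 0.0004 -0.0005 -1.    ]] [ 0.4103 -0.1651  0.2259]
tool shift/0.8 [-0.0008 -0.0009  0.    ] yang 10.454696429864699
```

```bash
python3 -m creep '{"hand":[40,40,40,40,40],"delta_pos":[[0,-0.001,0.045],[0,0,0.045],[0,0,0.04],[0,0,0.01],[0,0,0]],"turn":[0,0,0,0,0]}'; python3 snap.py f2 side 110 340 100 130 6
```

```text
clock: 30.03
tcp_pos: [0.4077, -0.1641, 0.1122]
orientation: [-0.003, 0.64, 0.768, -0.0]
wrist_force: [-1.1, -0.3, -0.4]
finger_gap: 0.04
{'clock': np.float64(30.0833), 'tcp_pos': array([ 0.4092, -0.165 ,  0.1141]), 'wrist_force': array([0.8825, 0.7581, 0.5535]), 'ft_torque': array([-0.0542, -0.0223,  0.0246]), 'finger_gap': np.float64(0.0401), 'joint_pos': array([-5.656e-01,  1.442e-01, -5.029e-01,  9.258e-01, -1.000e-04,
        8.235e-01])}
```

View pics/f2.png

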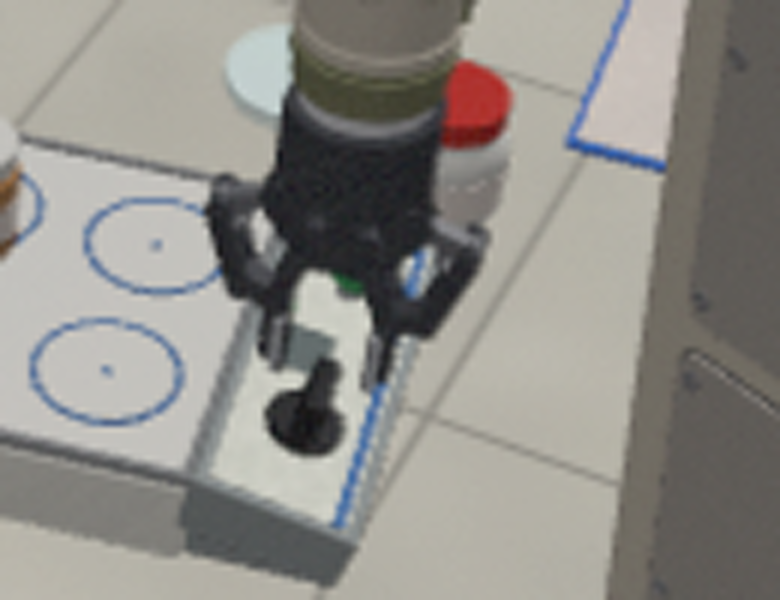

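```bash
python3 -m creep '{"hand":[40,40,40,40,40],"delta_pos":[[0,-0.001,0.015],[0,0,0.015],[0,0,0.007],[0,0,0],[0,0,0]],"turn":[0,0,0,0,0]}'; python3 snap.py f3 side 110 340 100 130 6
```

```text
clock: 30.5
tcp_pos: [0.4097, -0.166, 0.086]
orientation: [0.001, 0.64, 0.768, 0.0]
wrist_force: [0.2, -1.4, 0.1]
finger_gap: 0.04
{'clock': np.float64(30.55), 'tcp_pos': array([ 0.4098, -0.166 ,  0.086 ]), 'wrist_force': array([-0.7224, -0.0379, -0.7414]), 'ft_torque': array([ 0.0022, -0.0586, -0.0436]), 'finger_gap': np.float64(0.0399), 'joint_pos': array([-0.5669,  0.1733, -0.5467,  0.8487, -0.    ,  0.8225])}
```

View pics/f3.png

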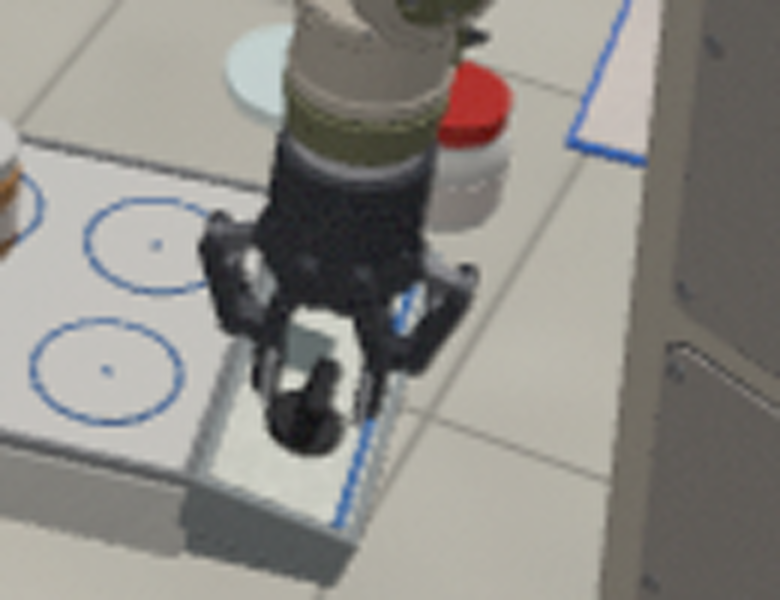

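```bash
python3 -m creep '{"hand":[30,25,20,10,10],"delta_pos":[[0,0,0.002],[0,0,0],[0,0,0],[0,0,0],[0,0,0]],"turn":[0,0,0,0,0]}' 20; python3 -m creep '{"hand":[10,10,10,10,10],"delta_pos":[[0,0,0],[0,0,0],[0,0,0],[0,0,0],[0,0,0]],"turn":[0,0,0,0,0]}' 20; python3 snap.py f4 side 110 340 100 130 6
```

```text
clock: 30.97
tcp_pos: [0.4091, -0.1656, 0.0835]
orientation: [0.0, 0.64, 0.768, 0.0]
wrist_force: [-2.3, -0.5, 4.5]
finger_gap: 0.0169
clock: 31.38
tcp_pos: [0.4091, -0.1656, 0.0835]
orientation: [0.0, 0.64, 0.768, 0.0]
wrist_force: [-2.4, 0.5, 5.8]
finger_gap: 0.017
{'clock': np.float64(31.4333), 'tcp_pos': array([ 0.4091, -0.1656,  0.0835]), 'wrist_force': array([-1.6317,  1.0513,  5.4489]), 'ft_torque': array([0.1269, 0.0736, 0.0031]), 'finger_gap': np.float64(0.0172), 'joint_pos': array([-0.5669,  0.1759, -0.5508,  0.8435, -0.    ,  0.8226])}
```

View pics/f4.png

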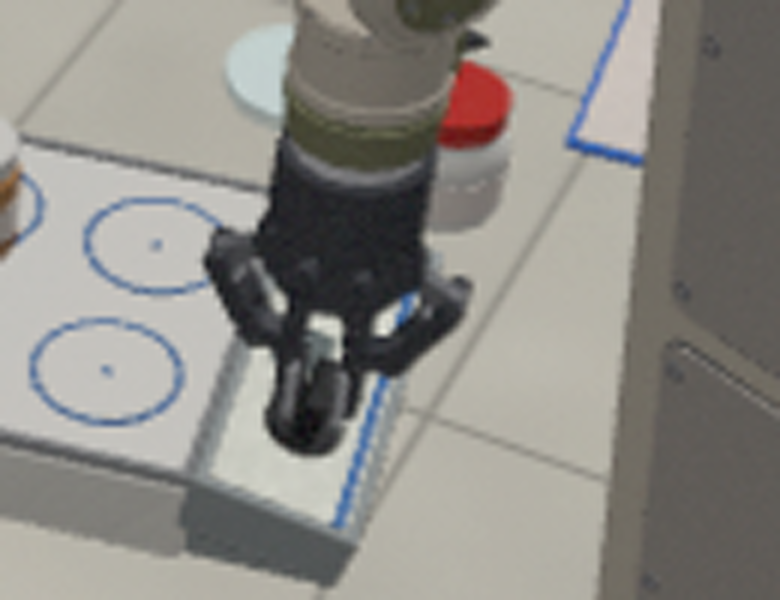

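```bash
python3 -m creep '{"hand":[10,10,10,10,10],"delta_pos":[[0,0,0],[0,0,0],[0,0,0],[0,0,0],[0,0,0]],"turn":[-1,-1,-1,-1,-1]}' 25; python3 -c "
from h import *
s,m=st();print(np.round(s['ft_torque'],3),s['joint_pos'][5],np.degrees(np.arctan2(m[1,1],m[0,1])))"; python3 -m creep '{"hand":[10,10,10,10,10],"delta_pos":[[0,0,0],[0,0,0],[0,0,0],[0,0,0],[0,0,0]],"turn":[-1,0,0,0,0]}'; python3 -c "
from h import *
s,m=st();print(np.round(s['ft_torque'],3),s['joint_pos'][5],np.degrees(np.arctan2(m[1,1],m[0,1])))"; python3 snap.py g1 side 110 340 100 130 6
```

```text
clock: 31.85
tcp_pos: [0.4085, -0.1659, 0.0834]
orientation: [-0.0, 0.457, 0.889, -0.001]
wrist_force: [-4.2, -1.7, 5.6]
finger_gap: 0.0166
[-0.289  0.412 -0.033] 0.3820061853239595 35.61244569425871
clock: 32.27
tcp_pos: [0.4083, -0.1659, 0.0833]
orientation: [-0.0, 0.42, 0.908, -0.001]
wrist_force: [-4.7, -1.2, 5.5]
finger_gap: 0.0163
[-0.17   0.354  0.012] 0.29901595528317704 40.35761823227203
{'clock': np.float64(32.3167), 'tcp_pos': array([ 0.4083, -0.1659,  0.0834]), 'wrist_force': array([-5.281 , -0.5132,  6.2082]), 'ft_torque': array([-0.1811,  0.3851, -0.011 ]), 'finger_gap': np.float64(0.0163), 'joint_pos': array([-0.5674,  0.1758, -0.5512,  0.844 , -0.0015,  0.299 ])}
```

View pics/g1.png

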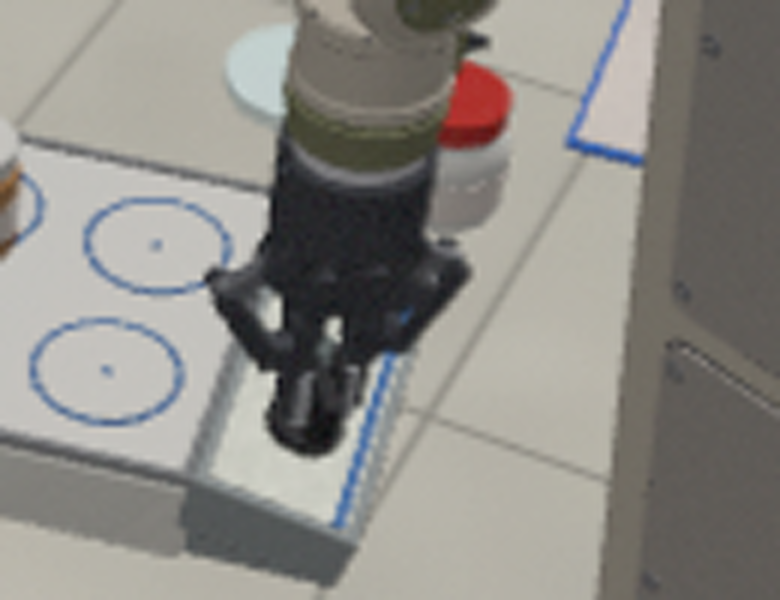

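```bash
cat > q.py <<'E'
from h import *
s,m=st();print("F",np.round(s['wrist_force'],1),"T",np.round(s['ft_torque'],3),"tau6",round(float(s['tau'][5]),3),"j6",round(float(s['joint_pos'][5]),3),"yang",round(float(np.degrees(np.arctan2(m[1,1],m[0,1]))),1),"gap",round(float(s['finger_gap']),4))
E
python3 -m creep '{"hand":[10,10,10,10,10],"delta_pos":[[0,0,0],[0,0,0],[0,0,0],[0,0,0],[0,0,0]],"turn":[-1,-1,-1,0,0]}'; python3 q.py;  python3 -m creep '{"hand":[10,10,10,10,10],"delta_pos":[[0,0,0],[0,0,0],[0,0,0],[0,0,0],[0,0,0]],"turn":[-1,-1,-1,0,0]}'; python3 q.py
```

```text
clock: 32.73
tcp_pos: [0.4079, -0.1662, 0.0833]
orientation: [-0.001, 0.298, 0.955, -0.001]
wrist_force: [-5.8, -3.0, 5.8]
finger_gap: 0.0157
F [-5.8 -3.   5.8] T [-0.389  0.72   0.058] tau6 -0.052 j6 0.037 yang 55.4 gap 0.0157
clock: 33.15
tcp_pos: [0.4077, -0.1666, 0.0832]
orientation: [-0.001, 0.171, 0.985, -0.002]
wrist_force: [-5.8, -3.9, 5.6]
finger_gap: 0.0146
F [-5.8 -3.9  5.6] T [-0.678  0.965  0.105] tau6 -0.049 j6 -0.225 yang 70.3 gap 0.0146
```

```bash
python3 -m creep '{"hand":[10,10,10,10,10],"delta_pos":[[0,0,0],[0,0,0],[0,0,0],[0,0,0],[0,0,0]],"turn":[-1,-1,-1,0,0]}'; python3 q.py;  python3 -m creep '{"hand":[10,10,10,10,10],"delta_pos":[[0,0,0],[0,0,0],[0,0,0],[0,0,0],[0,0,0]],"turn":[-1,-1,-1,0,0]}'; python3 q.py; python3 snap.py g2 side 110 340 100 130 6
```

```text
clock: 33.57
tcp_pos: [0.4077, -0.167, 0.0832]
orientation: [-0.001, 0.041, 0.999, -0.002]
wrist_force: [-6.1, -6.6, 4.3]
finger_gap: 0.0137
F [-6.1 -6.6  4.3] T [-0.935  1.101  0.09 ] tau6 -0.028 j6 -0.487 yang 85.3 gap 0.0137
clock: 33.98
tcp_pos: [0.4079, -0.1676, 0.0832]
orientation: [-0.002, -0.09, 0.996, -0.002]
wrist_force: [-5.3, -7.1, 2.8]
finger_gap: 0.0135
F [-5.3 -7.1  2.8] T [-1.556  0.967 -0.015] tau6 -0.113 j6 -0.748 yang 100.3 gap 0.0135
{'clock': np.float64(34.0333), 'tcp_pos': array([ 0.4079, -0.1676,  0.0832]), 'wrist_force': array([-6.3735, -6.86  ,  2.5895]), 'ft_torque': array([-1.5   ,  0.9168, -0.0826]), 'finger_gap': np.float64(0.0135), 'joint_pos': array([-0.5685,  0.1763, -0.5511,  0.843 , -0.0056, -0.7482])}
```

View pics/g2.png

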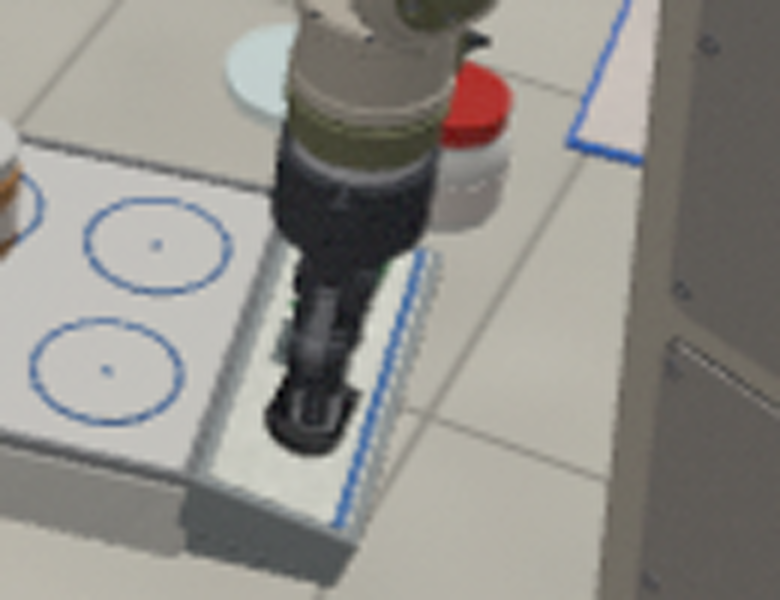

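```bash
python3 -m creep '{"hand":[30,30,30,30,30],"delta_pos":[[0,0,0],[0,0,0],[0,0,0],[0,0,0],[0,0,0]],"turn":[0,0,0,0,0]}';python3 q.py; python3 -m creep '{"hand":[8,8,8,8,8],"delta_pos":[[0,0,0],[0,0,0],[0,0,0],[0,0,0],[0,0,0]],"turn":[0,0,0,0,0]}' 25;python3 q.py
```

```text
clock: 34.45
tcp_pos: [0.4089, -0.1652, 0.083]
orientation: [-0.0, -0.091, 0.996, 0.0]
wrist_force: [-0.2, -0.3, 0.1]
finger_gap: 0.0301
F [-0.2 -0.3  0.1] T [-0.004  0.006 -0.047] tau6 -0.0 j6 -0.748 yang 100.4 gap 0.0301
clock: 34.87
tcp_pos: [0.4094, -0.1672, 0.0834]
orientation: [0.0, -0.09, 0.996, -0.002]
wrist_force: [-0.6, -5.4, -0.7]
finger_gap: 0.0131
F [-0.6 -5.4 -0.7] T [-1.044  0.092  0.004] tau6 0.036 j6 -0.748 yang 100.3 gap 0.0131
```

```bash
python3 -m creep '{"hand":[8,8,8,8,8],"delta_pos":[[0,-0.004,0],[0,0,0],[0,0,0],[0,0,0],[0,0,0]],"turn":[0,0,0,0,0]}' 25;python3 q.py;  python3 -m creep '{"hand":[8,8,8,8,8],"delta_pos":[[0,0,0],[0,0,0],[0,0,0],[0,0,0],[0,0,0]],"turn":[-1,-1,-1,0,0]}'; python3 q.py;  python3 -m creep '{"hand":[8,8,8,8,8],"delta_pos":[[0,0,0],[0,0,0],[0,0,0],[0,0,0],[0,0,0]],"turn":[-1,-1,-1,0,0]}'; python3 q.py; python3 snap.py g3 side 110 340 100 130 6
```

```text
clock: 35.28
tcp_pos: [0.4093, -0.1674, 0.0833]
orientation: [0.0, -0.091, 0.996, 0.001]
wrist_force: [-0.8, 3.6, 4.7]
finger_gap: 0.0133
F [-0.8  3.6  4.7] T [0.948 0.11  0.057] tau6 0.018 j6 -0.754 yang 100.4 gap 0.0133
clock: 35.7
tcp_pos: [0.4099, -0.1678, 0.0836]
orientation: [0.001, -0.217, 0.976, 0.001]
wrist_force: [-0.6, 5.7, 6.3]
finger_gap: 0.0134
F [-0.6  5.7  6.3] T [ 1.224 -0.218 -3.185] tau6 -3.234 j6 -1.009 yang 115.0 gap 0.0134
clock: 36.12
tcp_pos: [0.41, -0.1682, 0.0838]
orientation: [0.002, -0.337, 0.941, 0.001]
wrist_force: [1.1, 6.1, 7.9]
finger_gap: 0.0135
F [1.1 6.1 7.9] T [ 1.802 -0.36  -7.474] tau6 -7.566 j6 -1.262 yang 129.4 gap 0.0135
{'clock': np.float64(36.1667), 'tcp_pos': array([ 0.41  , -0.1681,  0.0838]), 'wrist_force': array([1.5967, 6.6035, 7.8514]), 'ft_torque': array([ 1.8461, -0.3896, -7.484 ]), 'finger_gap': np.float64(0.0135), 'joint_pos': array([-0.5741,  0.1785, -0.5465,  0.8455,  0.005 , -1.2617])}
```

View pics/g3.png

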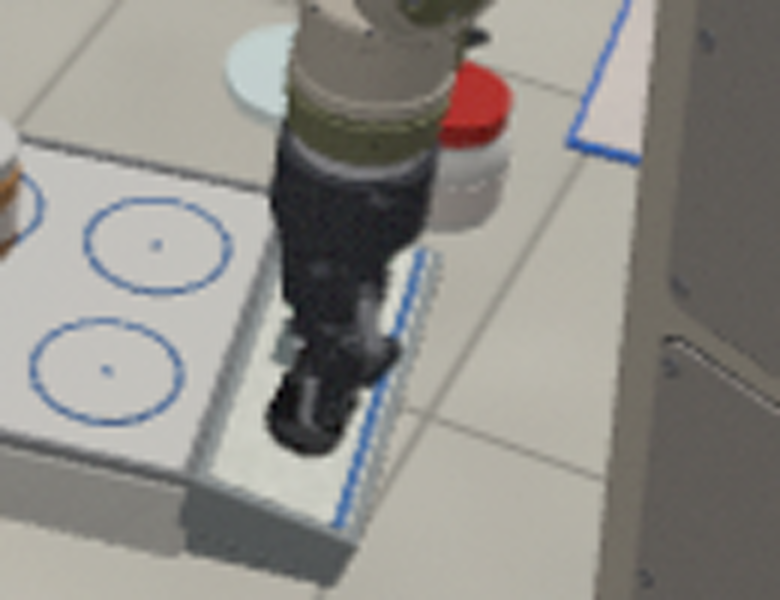

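```bash
python3 -m creep '{"hand":[8,8,8,8,8],"delta_pos":[[0,0,0],[0,0,0],[0,0,0],[0,0,0],[0,0,0]],"turn":[1,1,1,1,1]}' 25;python3 q.py;  python3 -m creep '{"hand":[8,8,8,8,8],"delta_pos":[[0,0,0],[0,0,0],[0,0,0],[0,0,0],[0,0,0]],"turn":[1,0,0,0,0]}'; python3 q.py;  python3 -m creep '{"hand":[30,30,30,30,30],"delta_pos":[[0,0,0],[0,0,0],[0,0,0],[0,0,-0.045],[0,0,-0.045]],"turn":[0,0,0,0,0]}';python3 -m creep '{"hand":[30,30,30,30,30],"delta_pos":[[0,0,-0.03],[0,0,0],[0,0,0],[0,0,0],[0,0,0]],"turn":[0,0,0,0,0]}'; python3 q.py; python3 snap.py g4 side 110 340 100 130 6
```

```text
clock: 36.58
tcp_pos: [0.4098, -0.1676, 0.0834]
orientation: [0.001, -0.131, 0.991, 0.002]
wrist_force: [0.5, 5.0, 3.9]
finger_gap: 0.0131
F [0.5 5.  3.9] T [ 1.11 -0.23 -0.54] tau6 -1.653 j6 -0.834 yang 105.0 gap 0.0131
clock: 37.0
tcp_pos: [0.4095, -0.1674, 0.0834]
orientation: [0.0, -0.091, 0.996, 0.001]
wrist_force: [-0.1, 4.6, 4.4]
finger_gap: 0.0136
F [-0.1  4.6  4.4] T [0.904 0.079 0.027] tau6 0.024 j6 -0.754 yang 100.4 gap 0.0136
clock: 37.42
tcp_pos: [0.4076, -0.1675, 0.154]
orientation: [-0.002, -0.09, 0.996, 0.002]
wrist_force: [0.6, -0.2, 0.5]
finger_gap: 0.0295
clock: 37.83
tcp_pos: [0.4086, -0.1681, 0.1777]
orientation: [-0.001, -0.09, 0.996, 0.001]
wrist_force: [0.2, 1.2, 0.3]
finger_gap: 0.0302
F [0.2 1.2 0.3] T [0.051 0.009 0.017] tau6 -0.0 j6 -0.754 yang 100.4 gap 0.0302
{'clock': np.float64(37.8833), 'tcp_pos': array([ 0.4085, -0.1681,  0.1776]), 'wrist_force': array([-0.9965,  0.1143, -0.0439]), 'ft_torque': array([-0.0119, -0.0253,  0.0299]), 'finger_gap': np.float64(0.03), 'joint_pos': array([-5.7240e-01,  9.2000e-02, -3.9410e-01,  1.0875e+00, -1.0000e-04,
       -7.5350e-01])}
```

View pics/g4.png

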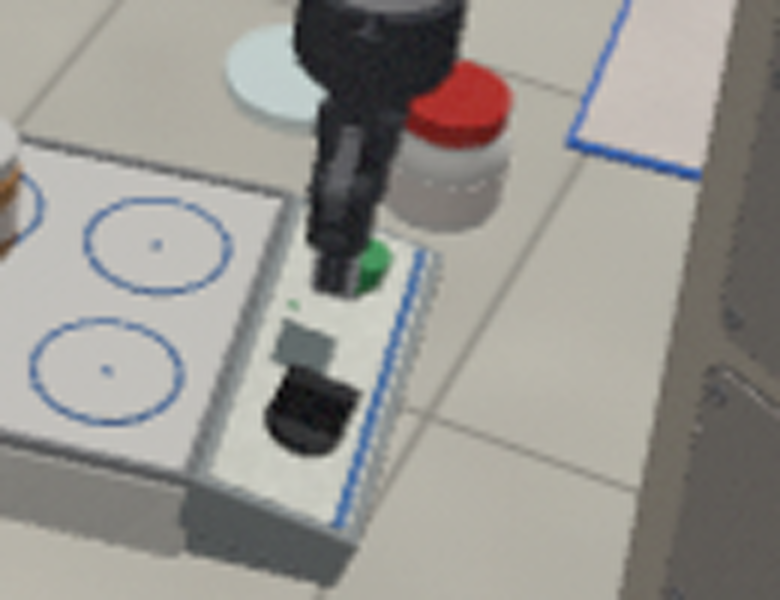

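Looking down at it, the bar now lies along the console's x. The torque ramps only beyond this angle, so this is the end stop, 3 clicks from where it started. I'll regrip and go 120° clockwise in two halves.

```bash
python3 -m creep '{"hand":[30,30,30,30,30],"delta_pos":[[-0.0005,0.0015,0.04],[0,0,0.04],[0,0,0.03],[0,0,0.0075],[0,0,0]],"turn":[0,0,0,0,0]}' 25; python3 -m creep '{"hand":[8,8,8,8,8],"delta_pos":[[0,0,0],[0,0,0],[0,0,0],[0,0,0],[0,0,0]],"turn":[0,0,0,0,0]}' 25;python3 q.py; python3 -m creep '{"hand":[8,8,8,8,8],"delta_pos":[[0,0,0],[0,0,0],[0,0,0],[0,0,0],[0,0,0]],"turn":[1,1,1,0,0]}'; python3 q.py
```

```text
clock: 38.3
tcp_pos: [0.4075, -0.166, 0.0827]
orientation: [-0.002, -0.09, 0.996, 0.002]
wrist_force: [-0.4, -0.0, -0.2]
finger_gap: 0.03
clock: 38.72
tcp_pos: [0.41, -0.1674, 0.0858]
orientation: [0.0, -0.091, 0.996, -0.0]
wrist_force: [0.4, 2.2, -0.0]
finger_gap: 0.0133
F [ 0.4  2.2 -0. ] T [0.386 0.212 0.056] tau6 -0.015 j6 -0.751 yang 100.4 gap 0.0133
clock: 39.13
tcp_pos: [0.4099, -0.1672, 0.0858]
orientation: [0.001, 0.039, 0.999, 0.0]
wrist_force: [-0.8, 2.5, 5.2]
finger_gap: 0.0133
F [-0.8  2.5  5.2] T [1.302 0.411 0.143] tau6 0.343 j6 -0.492 yang 85.5 gap 0.0133
```

```bash
python3 -m creep '{"hand":[8,8,8,8,8],"delta_pos":[[0,0,0],[0,0,0],[0,0,0],[0,0,0],[0,0,0]],"turn":[1,1,1,0,0]}'; python3 q.py; python3 -m creep '{"hand":[8,8,8,8,8],"delta_pos":[[0,0,0],[0,0,0],[0,0,0],[0,0,0],[0,0,0]],"turn":[1,1,1,0,0]}'; python3 q.py; python3 -m creep '{"hand":[8,8,8,8,8],"delta_pos":[[0,0,0],[0,0,0],[0,0,0],[0,0,0],[0,0,0]],"turn":[1,1,1,0,0]}'; python3 q.py;  python3 -m creep '{"hand":[35,35,35,35,35],"delta_pos":[[0,0,0],[0,0,0],[0,0,0],[0,0,0],[0,0,0]],"turn":[0,0,0,0,0]}'; python3 q.py; python3 snap.py g5 side 110 340 100 130 6
```

```text
clock: 39.55
tcp_pos: [0.41, -0.1674, 0.086]
orientation: [0.001, 0.169, 0.986, 0.0]
wrist_force: [-3.4, 1.4, 6.2]
finger_gap: 0.0134
F [-3.4  1.4  6.2] T [1.336 0.401 0.157] tau6 0.289 j6 -0.23 yang 70.5 gap 0.0134
clock: 39.97
tcp_pos: [0.4103, -0.1677, 0.0857]
orientation: [0.001, 0.296, 0.955, -0.0]
wrist_force: [-1.8, 0.1, 5.3]
finger_gap: 0.0133
F [-1.8  0.1  5.3] T [ 1.111 -0.068  0.172] tau6 0.381 j6 0.031 yang 55.6 gap 0.0133
clock: 40.38
tcp_pos: [0.4101, -0.1679, 0.086]
orientation: [0.001, 0.418, 0.908, -0.0]
wrist_force: [-3.1, -1.0, 7.9]
finger_gap: 0.0137
F [-3.1 -1.   7.9] T [1.226 0.174 0.198] tau6 0.343 j6 0.293 yang 40.6 gap 0.0137
clock: 40.8
tcp_pos: [0.4096, -0.1674, 0.0849]
orientation: [-0.0, 0.419, 0.908, -0.0]
wrist_force: [-0.1, -0.8, 0.2]
finger_gap: 0.035
F [-0.1 -0.8  0.2] T [ 0.041  0.021 -0.065] tau6 -0.007 j6 0.296 yang 40.4 gap 0.035
{'clock': np.float64(40.85), 'tcp_pos': array([ 0.4096, -0.1674,  0.085 ]), 'wrist_force': array([ 0.3119, -0.8894, -0.9357]), 'ft_torque': array([0.0119, 0.0002, 0.0085]), 'finger_gap': np.float64(0.0351), 'joint_pos': array([-5.696e-01,  1.768e-01, -5.453e-01,  8.487e-01, -2.000e-04,
        2.959e-01])}
```

View pics/g5.png

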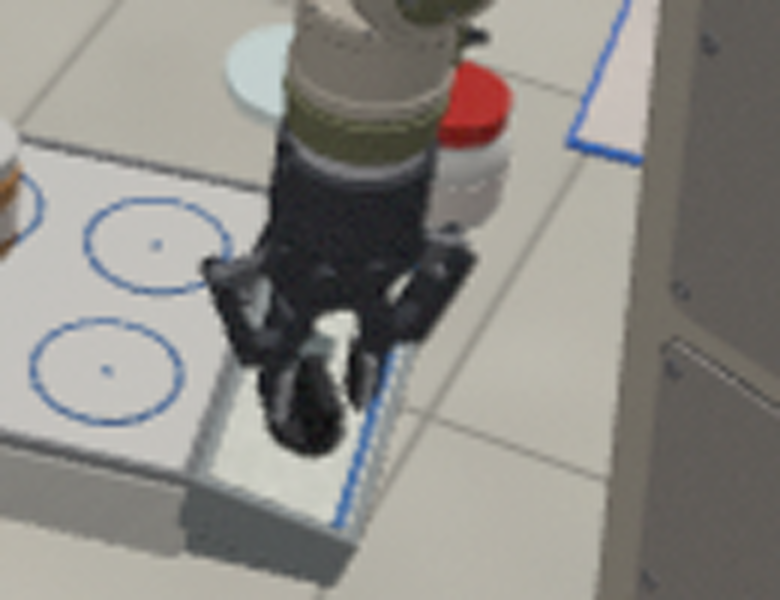

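Two clicks done. Regrip and turn 60° more.

```bash
python3 -m creep '{"hand":[8,8,8,8,8],"delta_pos":[[0,0,0],[0,0,0],[0,0,0],[0,0,0],[0,0,0]],"turn":[0,0,0,0,0]}' 25;python3 q.py; python3 -m creep '{"hand":[8,8,8,8,8],"delta_pos":[[0,0,0],[0,0,0],[0,0,0],[0,0,0],[0,0,0]],"turn":[1,1,1,0,0]}'; python3 q.py; python3 -m creep '{"hand":[8,8,8,8,8],"delta_pos":[[0,0,0],[0,0,0],[0,0,0],[0,0,0],[0,0,0]],"turn":[1,1,1,0,0]}'; python3 q.py; python3 -m creep '{"hand":[8,8,8,8,8],"delta_pos":[[0,0,0],[0,0,0],[0,0,0],[0,0,0],[0,0,0]],"turn":[1,1,1,0,0]}'; python3 q.py; python3 -m creep '{"hand":[8,8,8,8,8],"delta_pos":[[0,0,0],[0,0,0],[0,0,0],[0,0,0],[0,0,0]],"turn":[1,1,1,0,0]}'; python3 q.py
```

```text
clock: 41.27
tcp_pos: [0.4094, -0.1676, 0.0851]
orientation: [-0.0, 0.42, 0.908, -0.0]
wrist_force: [-1.8, -1.2, 1.4]
finger_gap: 0.0155
F [-1.8 -1.2  1.4] T [-0.176  0.294 -0.034] tau6 0.033 j6 0.296 yang 40.4 gap 0.0155
clock: 41.68
tcp_pos: [0.4094, -0.1674, 0.0851]
orientation: [-0.0, 0.533, 0.846, -0.0]
wrist_force: [-3.5, -1.9, 3.1]
finger_gap: 0.0162
F [-3.5 -1.9  3.1] T [0.173 0.301 0.099] tau6 0.263 j6 0.556 yang 25.5 gap 0.0162
clock: 42.1
tcp_pos: [0.4095, -0.1677, 0.0852]
orientation: [0.0, 0.639, 0.769, -0.0]
wrist_force: [-4.1, -1.8, 3.2]
finger_gap: 0.016
F [-4.1 -1.8  3.2] T [-0.283  0.353  0.014] tau6 0.141 j6 0.816 yang 10.6 gap 0.016
clock: 42.52
tcp_pos: [0.4094, -0.1677, 0.0853]
orientation: [0.0, 0.734, 0.679, -0.001]
wrist_force: [-4.9, -2.3, 4.1]
finger_gap: 0.0156
F [-4.9 -2.3  4.1] T [-0.338  0.501 -0.005] tau6 0.115 j6 1.078 yang -4.4 gap 0.0156
clock: 42.93
tcp_pos: [0.4093, -0.1677, 0.0852]
orientation: [0.0, 0.816, 0.578, -0.001]
wrist_force: [-4.9, -2.9, 4.1]
finger_gap: 0.0159
F [-4.9 -2.9  4.1] T [-0.359  0.554 -0.036] tau6 0.084 j6 1.34 yang -19.4 gap 0.0159
```

```bash
python3 -m creep '{"hand":[40,40,40,40,40],"delta_pos":[[0,0,0],[0,0,0],[0,0,0],[0,0,-0.04],[0,0,-0.045]],"turn":[0,0,0,0,0]}';python3 -m creep '{"hand":[70,70,70,70,70],"delta_pos":[[0,0,-0.045],[0,0,-0.02],[0,0,0],[0,0,0],[0,0,0]],"turn":[0,0,0,0,0]}'; python3 snap.py g6 side 110 340 100 130 6
```

```text
clock: 43.35
tcp_pos: [0.4079, -0.1659, 0.1516]
orientation: [-0.003, 0.817, 0.577, -0.001]
wrist_force: [1.4, 0.5, 0.1]
finger_gap: 0.0399
clock: 43.77
tcp_pos: [0.4093, -0.167, 0.2042]
orientation: [-0.001, 0.817, 0.577, -0.0]
wrist_force: [0.6, 0.4, 0.1]
finger_gap: 0.0694
{'clock': np.float64(43.8167), 'tcp_pos': array([ 0.409 , -0.1668,  0.2037]), 'wrist_force': array([ 0.053 , -0.1077,  0.1643]), 'ft_torque': array([-0.0057,  0.0114,  0.0357]), 'finger_gap': np.float64(0.0702), 'joint_pos': array([-5.6950e-01,  7.5100e-02, -3.4640e-01,  1.1515e+00,  1.0000e-04,
        1.3430e+00])}
```

View pics/g6.png

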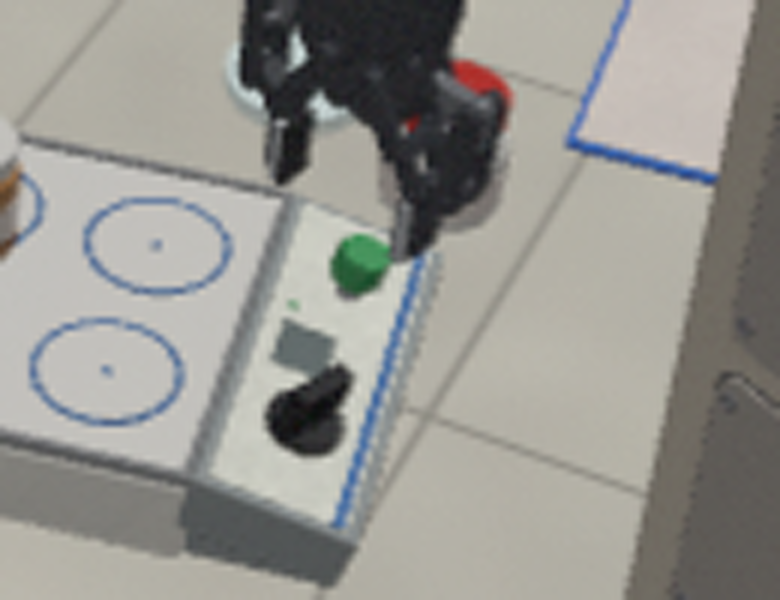

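```bash
cat > bar.py <<'E'
from h import *
np.set_printoptions(precision=4,suppress=True)
yaw=.1825; ex=np.array([np.cos(yaw),np.sin(yaw),0]);ey=np.array([-np.sin(yaw),np.cos(yaw),0]);cen=np.array([.5799,-.1928,0])
for n in("top","side"):
    c=cam(n); W=cloud(c);D=W-cen;X=D@ex;Y=D@ey;Z=W[...,2]
    r=Z-(.094+.2236*X)
    m=(X>-.20)&(X<-.125)&(Y>.015)&(Y<.1)&(r>.027)&(r<.046)&(c["pixels"].max(-1)<90)
    Q=np.c_[X[m],Y[m]]
    if len(Q)<5: print(n,len(Q));continue
    u,s,vt=np.linalg.svd(Q-Q.mean(0),full_matrices=False)
    print(n,len(Q),Q.mean(0),"bar angle in plate",np.degrees(np.arctan2(vt[0,1],vt[0,0]))%180,s/np.sqrt(len(Q)))
E
python3 bar.py
```

```text
top 15 [-0.158   0.0674] bar angle in plate 173.39507137171933 [0.0041 0.0027]
side 55 [-0.1633  0.062 ] bar angle in plate 59.92717316472168 [0.0119 0.0041]
```

Selector now at 60° in the plate frame, which is 120° clockwise of the stop. I'll check the jars and bench, and move above the start knob.

```bash
python3 -m creep '{"hand":[50,50,50,50,50],"delta_pos":[[0,0,0],[0,0,0],[0,0,0],[0,0,0],[0,0,0]],"turn":[1,1,1,1,1]}';python3 -m creep '{"hand":[50,50,50,50,50],"delta_pos":[[0,0,0],[0,0,0],[0,0,0],[0,0,0],[0,0,0]],"turn":[1,1,1,1,1]}';python3 -m creep '{"hand":[50,50,50,50,50],"delta_pos":[[0,0,0],[0,0,0],[0.001,0.046,0],[0,0.046,0],[0,0.046,0]],"turn":[1,1,0,0,0]}'; python3 snap.py h1 side 0 0 400 640 1; python3 snap.py h1t top 140 330 120 130 6; python3 snap.py h1s side 90 270 120 160 5; python3 q.py
```

```text
clock: 44.33
tcp_pos: [0.4091, -0.167, 0.2039]
orientation: [-0.001, 0.923, 0.384, -0.001]
wrist_force: [-0.1, 0.8, -0.7]
finger_gap: 0.0498
clock: 44.75
tcp_pos: [0.4091, -0.167, 0.2039]
orientation: [-0.001, 0.985, 0.175, -0.001]
wrist_force: [0.0, 0.2, -0.3]
finger_gap: 0.0501
clock: 45.17
tcp_pos: [0.4302, -0.2763, 0.2042]
orientation: [-0.001, 0.996, 0.091, -0.0]
wrist_force: [0.7, 0.0, 0.1]
finger_gap: 0.05
{'clock': np.float64(45.2167), 'tcp_pos': array([ 0.4321, -0.2834,  0.2038]), 'wrist_force': array([ 3.2863, -8.3861,  0.9996]), 'ft_torque': array([-0.4334, -0.2081, -0.0087]), 'finger_gap': np.float64(0.05), 'joint_pos': array([-0.7345,  0.2132, -0.1823,  1.1715, -0.0026,  2.2284])}
{'clock': np.float64(45.2667), 'tcp_pos': array([ 0.4312, -0.2802,  0.2036]), 'wrist_force': array([-0.353 ,  0.9177,  0.4815]), 'ft_torque': array([-0.0546,  0.0106,  0.0126]), 'finger_gap': np.float64(0.0503), 'joint_pos': array([-7.3200e-01,  2.1070e-01, -1.8590e-01,  1.1733e+00, -9.0000e-04,
        2.2321e+00])}
{'clock': np.float64(45.3167), 'tcp_pos': array([ 0.4302, -0.2776,  0.2035]), 'wrist_force': array([-0.6266,  0.7024,  0.0103]), 'ft_torque': array([ 0.0051, -0.0574,  0.0179]), 'finger_gap': np.float64(0.0495), 'joint_pos': array([-0.73  ,  0.2087, -0.1888,  1.1752, -0.    ,  2.2332])}
F [-0.6  0.7  0. ] T [ 0.005 -0.057  0.018] tau6 -0.105 j6 2.233 yang -79.8 gap 0.0495
```

View pics/h1.png

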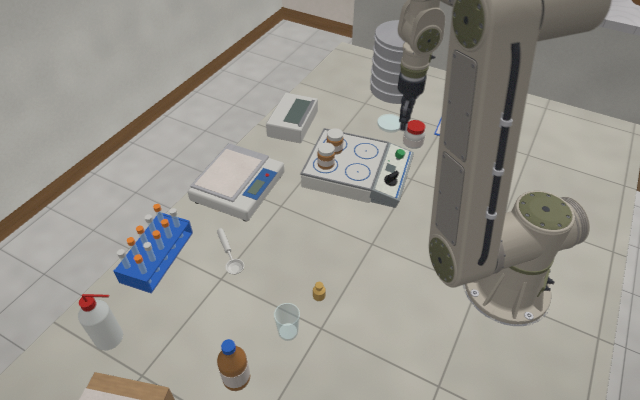

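View pics/h1t.png

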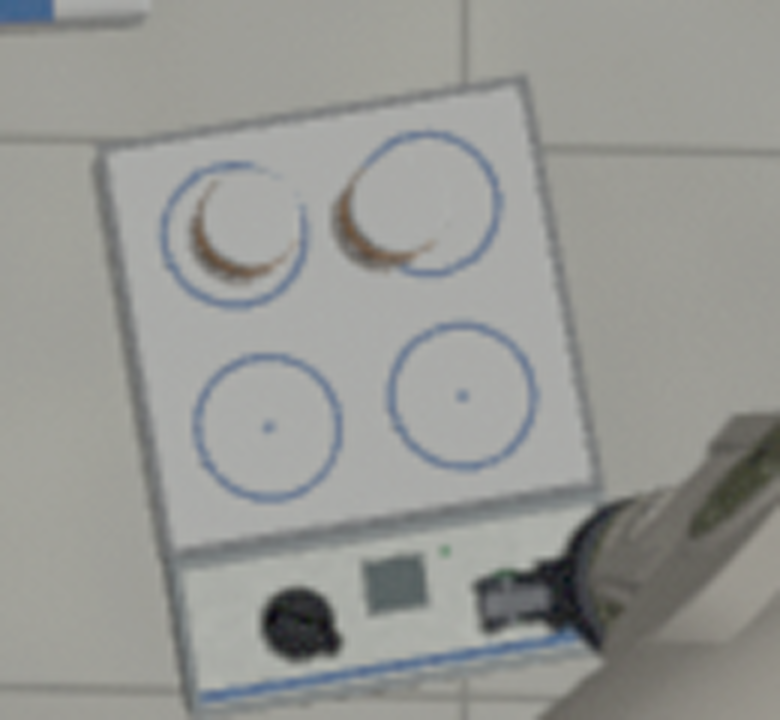

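View pics/h1s.png

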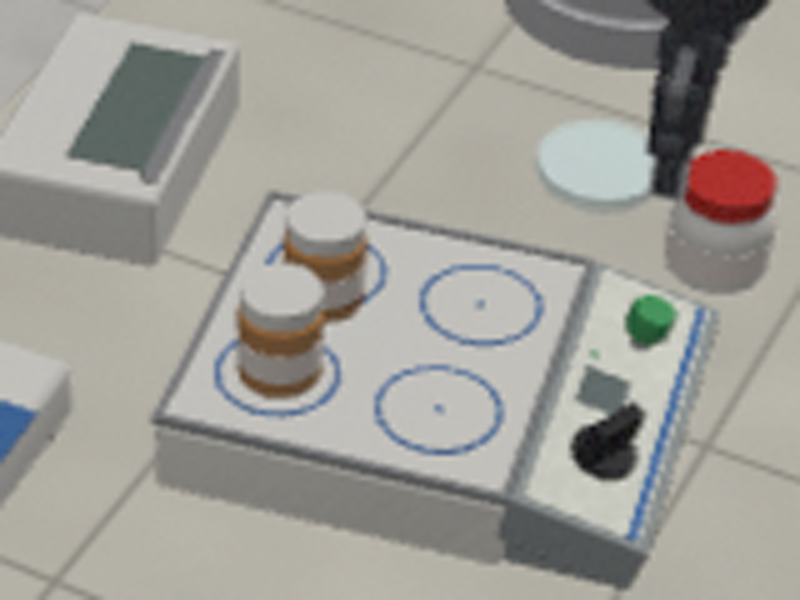

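The side view shows the other jar fine. The jar by ring3 has been knocked about 24 mm left: its lid is at top-crop (403,205), and the ring centre is at (425,203). I need to mend it before starting, so I'll measure.

```bash
cat > lids.py <<'E'
from h import *
np.set_printoptions(precision=4,suppress=True)
yaw=.1825; ex=np.array([np.cos(yaw),np.sin(yaw),0]);ey=np.array([-np.sin(yaw),np.cos(yaw),0]);cen=np.array([.5799,-.1928,0])
for n in("top","side"):
    c=cam(n);W=cloud(c);D=W-cen;X=D@ex;Y=D@ey;Z=W[...,2]
    m=((abs(X)<.11)&(abs(Y)<.11)&(Z>.121)&(Z<.145)).astype(np.uint8)
    k,l,s,ce=cv2.connectedComponentsWithStats(m)
    for i in range(1,k):
        if s[i,4]<60: continue
        P=W[l==i]; p=atz(c,[ce[i][1],ce[i][0]],.132); d=p-cen
        print(n,s[i,4],"world",p,"plate",d@ex,d@ey,"zmed",np.nanmedian(P[:,2]))
E
python3 lids.py
```

```text
top 214 world [ 0.6285 -0.2102  0.132 ] plate 0.04466017476127971 -0.025982431634925564 zmed 0.13173569516436834
top 216 world [ 0.6199 -0.1342  0.132 ] plate 0.050021644420389116 0.050370865800121956 zmed 0.13160146228140235
side 167 world [ 0.627  -0.1994  0.132 ] plate 0.04512073451414239 -0.015056847359872103 zmed 0.13137293509085268
side 180 world [ 0.6183 -0.1244  0.132 ] plate 0.05016089998198701 0.060261918393484486 zmed 0.13113609161228845
```

```bash
python3 -m creep '{"hand":[85,85,85,85,85],"delta_pos":[[0,0,0],[0,0,0],[0,0,0],[0,0,0],[0,0,0]],"turn":[-1,-1,-1,-1,-1]}';python3 -m creep '{"hand":[85,85,85,85,85],"delta_pos":[[0,0,0],[0,0,0],[0,0,0],[0,0,0],[0,0,0]],"turn":[-1,-1,-1,-1,-1]}';python3 -m creep '{"hand":[85,85,85,85,85],"delta_pos":[[0,0,0],[0,0,0],[0,0,0],[0,0,0],[0,0,0]],"turn":[-1,-1,-1,-1,-1]}';python3 -m creep '{"hand":[85,85,85,85,85],"delta_pos":[[0,0,0],[0,0,0],[0,0,0],[0,0,0],[0,0,0]],"turn":[-1,-1,-1,0,0]}'; python3 -m creep '{"hand":[85,85,85,85,85],"delta_pos":[[0.0065,0.044,0],[0.0065,0.044,0],[0.0065,0.044,0],[0.0065,0.044,0],[0.0065,0.044,0]],"turn":[0,0,0,0,0]}';python3 -m creep '{"hand":[85,85,85,85,85],"delta_pos":[[0.0065,0.043,0],[0,0,0],[0,0,0],[0,0,0],[0,0,0]],"turn":[0,0,0,0,0]}';python3 - <<'E'
from h import *
s,m=st(); np.set_printoptions(precision=4,suppress=True); print(s["tcp_pos"])
d=np.array([.631,-.2085,s["tcp_pos"][2]])-s["tcp_pos"]; print("tool shift/0.8",m.T@d/.8, "yang",np.degrees(np.arctan2(m[1,1],m[0,1])))
E
python3 snap.py i1 side 50 260 130 160 5
```

```text
clock: 45.83
tcp_pos: [0.4298, -0.2739, 0.2049]
orientation: [-0.001, 0.952, 0.307, -0.0]
wrist_force: [-0.0, 0.6, -0.7]
finger_gap: 0.0849
clock: 46.25
tcp_pos: [0.4299, -0.2738, 0.2049]
orientation: [-0.001, 0.863, 0.506, -0.0]
wrist_force: [-0.7, -0.4, -0.2]
finger_gap: 0.085
clock: 46.67
tcp_pos: [0.4299, -0.2738, 0.2049]
orientation: [-0.001, 0.733, 0.68, 0.0]
wrist_force: [0.0, 0.5, -0.9]
finger_gap: 0.0851
clock: 47.08
tcp_pos: [0.43, -0.2744, 0.205]
orientation: [-0.0, 0.641, 0.768, 0.0]
wrist_force: [-0.9, 0.5, -0.4]
finger_gap: 0.0852
clock: 47.5
tcp_pos: [0.6, -0.217, 0.2051]
orientation: [-0.0, 0.641, 0.768, -0.0]
wrist_force: [0.3, -0.6, 0.3]
finger_gap: 0.085
clock: 47.92
tcp_pos: [0.6306, -0.2072, 0.2052]
orientation: [-0.0, 0.641, 0.768, -0.0]
wrist_force: [-0.9, -0.5, 0.3]
finger_gap: 0.0849
[ 0.6306 -0.2072  0.2052]
tool shift/0.8 [-0.0017  0.0003 -0.    ] yang 10.314729112569166
{'clock': np.float64(47.9667), 'tcp_pos': array([ 0.6305, -0.2075,  0.2055]), 'wrist_force': array([ 0.2111, -0.0976,  0.5984]), 'ft_torque': array([-0.006 ,  0.0106,  0.0109]), 'finger_gap': np.float64(0.0845), 'joint_pos': array([-4.3870e-01,  5.0130e-01,  2.3850e-01,  1.3082e+00, -2.0000e-04,
        9.5240e-01])}
```

View pics/i1.png

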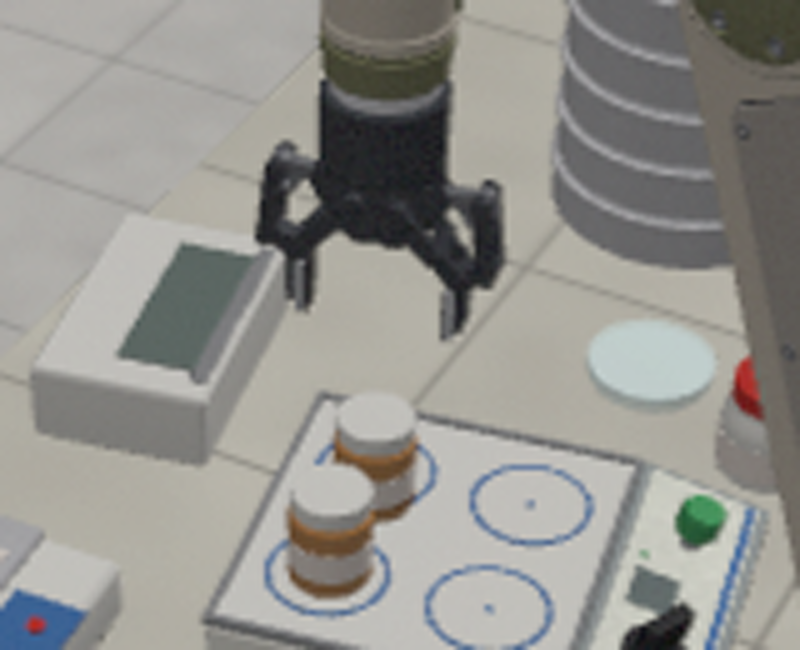

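```bash
python3 -m creep '{"hand":[85,85,85,85,85],"delta_pos":[[-0.0013,0.0005,0.02],[0,0,0.035],[0,0,0.03],[0,0,0.01],[0,0,0]],"turn":[0,0,0,0,0]}'; python3 snap.py i2 side 90 260 120 160 5
```

```text
clock: 48.38
tcp_pos: [0.6297, -0.208, 0.127]
orientation: [-0.002, 0.641, 0.768, -0.001]
wrist_force: [-0.6, -0.5, -0.0]
finger_gap: 0.0848
{'clock': np.float64(48.4333), 'tcp_pos': array([ 0.631 , -0.2084,  0.1289]), 'wrist_force': array([-0.8567, -0.5153,  0.5829]), 'ft_torque': array([-0.0467,  0.0014, -0.0183]), 'finger_gap': np.float64(0.085), 'joint_pos': array([-4.3960e-01,  5.3660e-01,  1.0650e-01,  1.1426e+00, -1.0000e-04,
        9.5120e-01])}
```

View pics/i2.png

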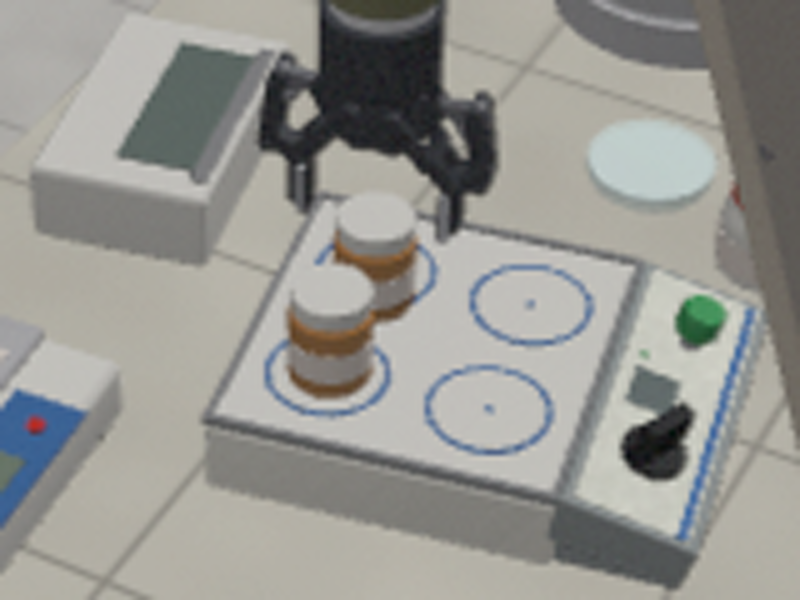

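```bash
python3 -m creep '{"hand":[85,85,85,85,85],"delta_pos":[[0,0,0.02],[0,0,0.018],[0,0,0.002],[0,0,0],[0,0,0]],"turn":[0,0,0,0,0]}'; python3 -m creep '{"hand":[70,62,40,40,40],"delta_pos":[[0,0,0],[0,0,0],[0,0,0],[0,0,0],[0,0,0]],"turn":[0,0,0,0,0]}' 40; python3 -m creep '{"hand":[40,40,40,40,40],"delta_pos":[[0,0,0],[0,0,0],[0,0,0],[0,0,0],[0,0,0]],"turn":[0,0,0,0,0]}' 40;python3 snap.py i3 side 90 260 120 160 5
```

```text
clock: 48.85
tcp_pos: [0.633, -0.2087, 0.099]
orientation: [0.001, 0.64, 0.768, 0.0]
wrist_force: [0.3, 0.3, 0.8]
finger_gap: 0.0848
clock: 49.27
tcp_pos: [0.6325, -0.2085, 0.0985]
orientation: [0.001, 0.64, 0.768, -0.0]
wrist_force: [-2.2, 0.5, 5.5]
finger_gap: 0.0529
clock: 49.68
tcp_pos: [0.6325, -0.2086, 0.0985]
orientation: [0.001, 0.64, 0.768, -0.0]
wrist_force: [-1.7, 0.4, 6.2]
finger_gap: 0.0527
{'clock': np.float64(49.7333), 'tcp_pos': array([ 0.6324, -0.2085,  0.0985]), 'wrist_force': array([-1.1637, -0.6499,  5.5988]), 'ft_torque': array([-0.0809,  0.5901,  0.0125]), 'finger_gap': np.float64(0.053), 'joint_pos': array([-4.3860e-01,  5.5610e-01,  6.1600e-02,  1.0749e+00, -7.0000e-04,
        9.5100e-01])}
```

View pics/i3.png

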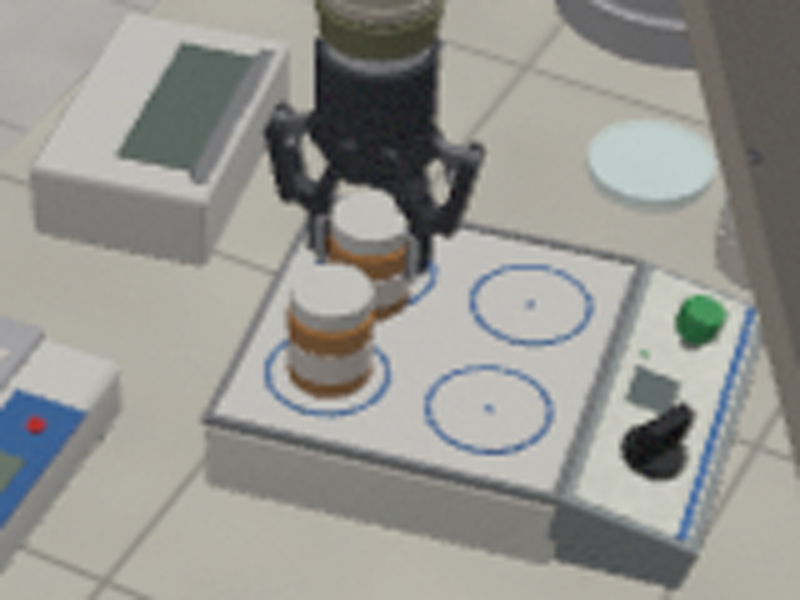

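```bash
python3 -m creep '{"hand":[40,40,40,40,40],"delta_pos":[[0,0,-0.015],[0,0,-0.003],[-0.018,0.002,0],[-0.018,0.0025,0],[0,0,0]],"turn":[0,0,0,0,0]}';python3 -m creep '{"hand":[40,40,40,40,40],"delta_pos":[[0,0,0],[0,0,0],[0,0,0],[0,0,0],[0,0,0]],"turn":[0,0,0,0,0]}'; python3 snap.py i4 side 90 260 120 160 5
```

```text
clock: 50.15
tcp_pos: [0.6418, -0.2382, 0.1112]
orientation: [0.001, 0.641, 0.768, -0.0]
wrist_force: [1.0, -0.6, -2.1]
finger_gap: 0.0527
clock: 50.57
tcp_pos: [0.6409, -0.2352, 0.1115]
orientation: [-0.0, 0.64, 0.768, -0.0]
wrist_force: [-1.1, 0.6, -2.5]
finger_gap: 0.0528
{'clock': np.float64(50.6167), 'tcp_pos': array([ 0.6409, -0.2353,  0.1115]), 'wrist_force': array([ 0.3155,  0.2347, -2.2572]), 'ft_torque': array([ 0.0462,  0.0171, -0.0011]), 'finger_gap': np.float64(0.0529), 'joint_pos': array([-0.4693,  0.5805,  0.1369,  1.1273, -0.    ,  0.9196])}
```

View pics/i4.png

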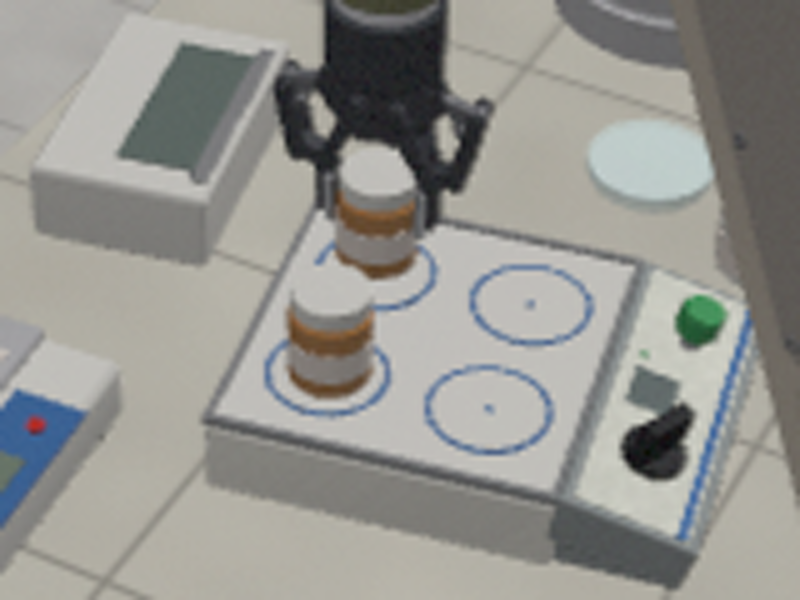

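```bash
python3 -m creep '{"hand":[40,40,40,40,40],"delta_pos":[[0,0,0.008],[0,0,0.006],[0,0,0],[0,0,0],[0,0,0]],"turn":[0,0,0,0,0]}';python3 -m creep '{"hand":[40,40,40,40,40],"delta_pos":[[0,0,0.002],[0,0,0],[0,0,0],[0,0,0],[0,0,0]],"turn":[0,0,0,0,0]}'; python3 snap.py i5 side 90 260 120 160 5
```

```text
clock: 51.03
tcp_pos: [0.6408, -0.2358, 0.1]
orientation: [-0.0, 0.64, 0.768, -0.0]
wrist_force: [0.7, 0.4, -2.6]
finger_gap: 0.0528
clock: 51.45
tcp_pos: [0.641, -0.2359, 0.0988]
orientation: [0.0, 0.64, 0.768, -0.0]
wrist_force: [-0.0, -0.6, -0.9]
finger_gap: 0.0529
{'clock': np.float64(51.5), 'tcp_pos': array([ 0.641 , -0.2359,  0.0988]), 'wrist_force': array([ 0.2319, -0.6438, -2.2395]), 'ft_torque': array([-0.0035,  0.0179, -0.0202]), 'finger_gap': np.float64(0.0528), 'joint_pos': array([-4.7000e-01,  5.8880e-01,  1.1880e-01,  1.1006e+00, -1.0000e-04,
        9.1960e-01])}
```

View pics/i5.png

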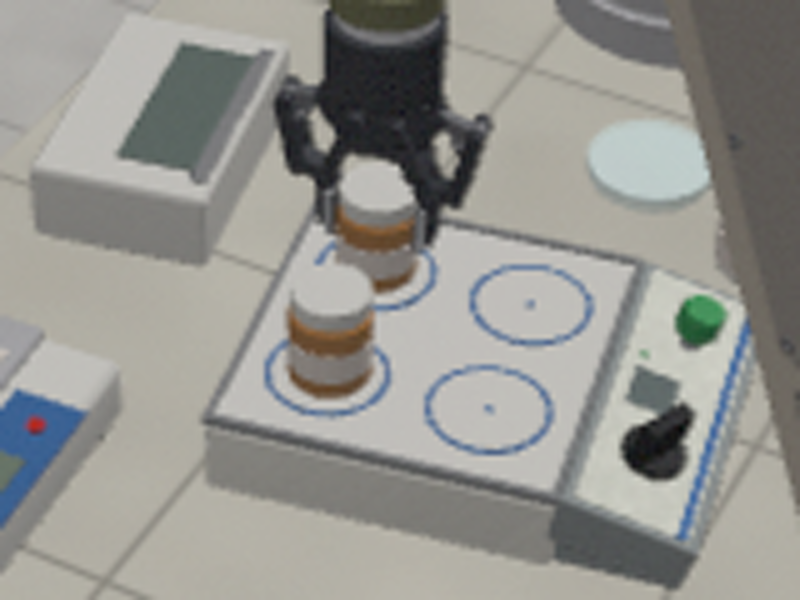

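```bash
python3 -m creep '{"hand":[40,40,40,40,40],"delta_pos":[[0,0,0.001],[0,0,0],[0,0,0],[0,0,0],[0,0,0]],"turn":[0,0,0,0,0]}';python3 -m creep '{"hand":[70,70,70,70,70],"delta_pos":[[0,0,0],[0,0,0],[0,0,0],[0,0,0],[0,0,0]],"turn":[0,0,0,0,0]}';python3 -m creep '{"hand":[75,75,75,75,75],"delta_pos":[[0,0,-0.02],[0,0,-0.045],[0,0,-0.045],[0,0,-0.03],[0,0,0]],"turn":[0,0,0,0,0]}'; python3 -m creep '{"hand":[50,50,50,50,50],"delta_pos":[[-0.006,-0.048,0],[-0.006,-0.048,0],[-0.006,-0.048,0],[-0.006,-0.048,0],[-0.006,-0.048,0]],"turn":[0,0,0,0,0]}';python3 lids.py;python3 snap.py i6 side 90 260 120 160 5;python3 snap.py i6t top 140 330 120 130 6
```

```text
clock: 51.92
tcp_pos: [0.6411, -0.2359, 0.0985]
orientation: [0.0, 0.64, 0.768, 0.0]
wrist_force: [-0.9, 0.4, 4.3]
finger_gap: 0.0528
clock: 52.33
tcp_pos: [0.641, -0.2359, 0.0977]
orientation: [-0.0, 0.64, 0.768, -0.0]
wrist_force: [-1.2, -0.1, -0.6]
finger_gap: 0.0699
clock: 52.75
tcp_pos: [0.6436, -0.2371, 0.217]
orientation: [0.005, 0.64, 0.768, 0.001]
wrist_force: [-0.1, -0.2, 1.4]
finger_gap: 0.0748
clock: 53.17
tcp_pos: [0.4547, -0.294, 0.2093]
orientation: [-0.0, 0.64, 0.768, -0.0]
wrist_force: [-0.5, -1.9, 0.6]
finger_gap: 0.0494
top 216 world [ 0.6404 -0.2368  0.132 ] plate 0.05149531247833446 -0.05422781072545919 zmed 0.13220986843196436
top 215 world [ 0.6199 -0.1342  0.132 ] plate 0.04999348617644475 0.050374610412216934 zmed 0.13173723431808426
side 158 world [ 0.6383 -0.227   0.132 ] plate 0.05127283307136732 -0.044218886160152876 zmed 0.1312314165387638
side 180 world [ 0.6181 -0.1246  0.132 ] plate 0.04991281269794534 0.06015061400136923 zmed 0.13126816607800978
{'clock': np.float64(53.3167), 'tcp_pos': array([ 0.454 , -0.2945,  0.2098]), 'wrist_force': array([ 0.4108, -0.189 , -1.3384]), 'ft_torque': array([0.0086, 0.0259, 0.0068]), 'finger_gap': np.float64(0.0502), 'joint_pos': array([-7.2380e-01,  2.6000e-01, -1.0640e-01,  1.2052e+00, -1.0000e-04,
        6.6940e-01])}
{'clock': np.float64(53.3667), 'tcp_pos': array([ 0.4557, -0.2945,  0.21  ]), 'wrist_force': array([0.7088, 0.0756, 0.0044]), 'ft_torque': array([-0.0044,  0.0027, -0.0161]), 'finger_gap': np.float64(0.0503), 'joint_pos': array([-7.2190e-01,  2.6140e-01, -1.0390e-01,  1.2048e+00,  2.0000e-04,
        6.6980e-01])}
```

View pics/i6.png

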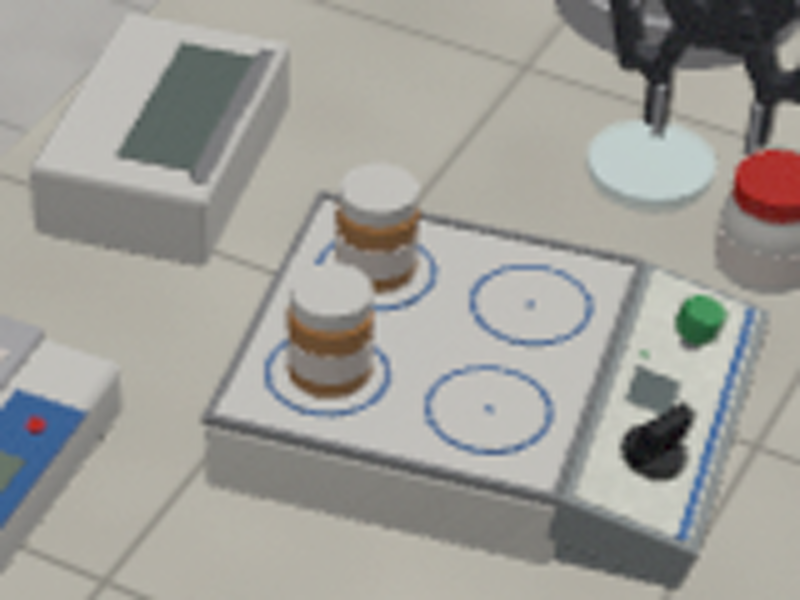

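View pics/i6t.png

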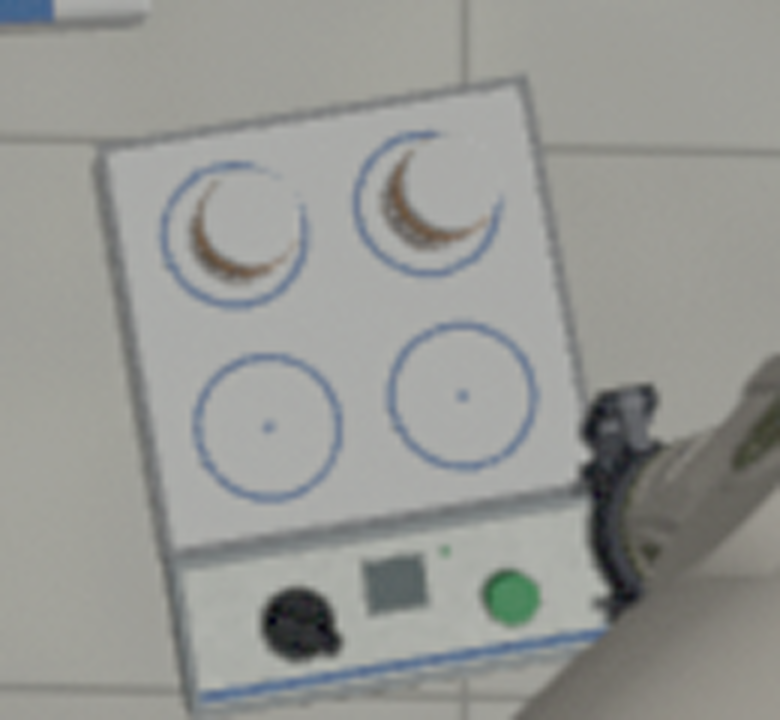

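Both jars are back in their rings with lids home. Now the start knob.

```bash
python3 -m creep '{"hand":[50,50,50,50,50],"delta_pos":[[0.015,-0.0135,0],[0.015,-0.0135,0],[0,0,0],[0,0,0],[0,0,0]],"turn":[0,0,-1,-1,-1]}';python3 -m creep '{"hand":[50,50,50,50,50],"delta_pos":[[0,0,0],[0,0,0],[0,0,0],[0,0,0],[0,0,0]],"turn":[-1,-1,-1,-1,-1]}';python3 -m creep '{"hand":[50,50,50,50,50],"delta_pos":[[0,0,0],[0,0,0],[0,0,0],[0,0,0],[0,0,0]],"turn":[-1,-1,-1,-1,-1]}';python3 -m creep '{"hand":[50,50,50,50,50],"delta_pos":[[0,0,0],[0,0,0],[0,0,0],[0,0,0],[0,0,0]],"turn":[-1,-1,-1,-1,-1]}'
python3 - <<'E'
from h import *
s,m=st(); np.set_printoptions(precision=4,suppress=True); print(s["tcp_pos"])
d=np.array([.4301,-.2753,s["tcp_pos"][2]])-s["tcp_pos"]; print("tool shift/0.8",m.T@d/.8, "yang",np.degrees(np.arctan2(m[1,1],m[0,1])))
E
```

```text
clock: 53.78
tcp_pos: [0.4323, -0.274, 0.2099]
orientation: [0.001, 0.532, 0.847, 0.0]
wrist_force: [0.5, -0.9, -0.0]
finger_gap: 0.0499
clock: 54.2
tcp_pos: [0.4325, -0.2741, 0.2097]
orientation: [0.0, 0.336, 0.942, 0.0]
wrist_force: [-0.1, -0.5, -0.2]
finger_gap: 0.0498
clock: 54.62
tcp_pos: [0.4325, -0.2741, 0.2097]
orientation: [0.0, 0.124, 0.992, -0.0]
wrist_force: [0.8, -0.0, -0.6]
finger_gap: 0.0497
clock: 55.03
tcp_pos: [0.4325, -0.2741, 0.2097]
orientation: [0.0, -0.094, 0.996, -0.0]
wrist_force: [0.0, 0.2, -0.4]
finger_gap: 0.0503
[ 0.4325 -0.2741  0.2097]
tool shift/0.8 [ 0.0032 -0.0009 -0.    ] yang 100.74035965503543
```

Descend to just above the knob (z≈0.11) and look.

```bash
python3 -m creep '{"hand":[50,50,50,50,50],"delta_pos":[[0.003,-0.001,0.03],[0,0,0.045],[0,0,0.04],[0,0,0.01],[0,0,0]],"turn":[0,0,0,0,0]}'; python3 snap.py k1 side 80 340 100 130 6
```

```text
clock: 55.45
tcp_pos: [0.428, -0.2738, 0.1073]
orientation: [-0.002, -0.091, 0.996, 0.002]
wrist_force: [0.0, 0.4, 0.6]
finger_gap: 0.0498
{'clock': np.float64(55.5), 'tcp_pos': array([ 0.429 , -0.2749,  0.1094]), 'wrist_force': array([-0.2776, -0.4923,  0.083 ]), 'ft_torque': array([-0.0748, -0.0205, -0.0165]), 'finger_gap': np.float64(0.0499), 'joint_pos': array([-7.275e-01,  2.714e-01, -3.512e-01,  9.503e-01,  1.000e-04,
       -9.100e-01])}
```

View pics/k1.png

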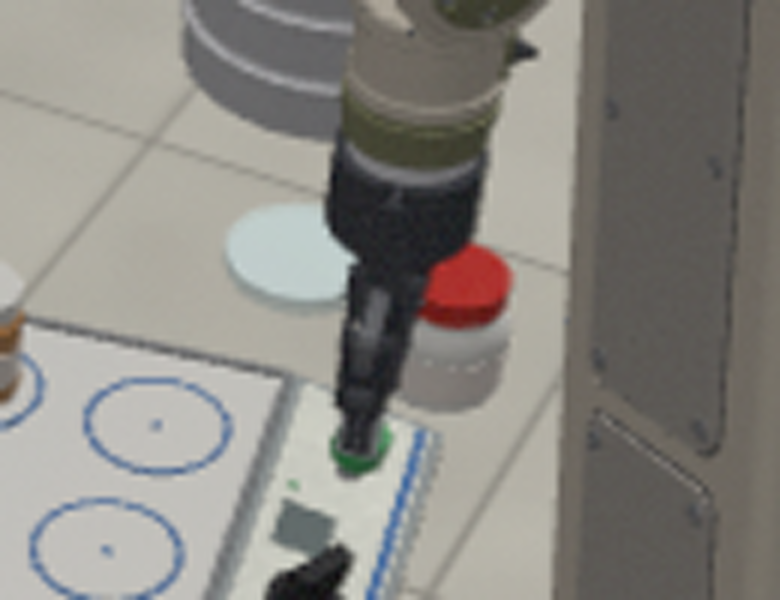

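```bash
python3 -m creep '{"hand":[50,50,50,50,50],"delta_pos":[[0,0,0.015],[0,0,0.015],[0,0,0.006],[0,0,0],[0,0,0]],"turn":[0,0,0,0,0]}'; python3 q.py; python3 -m creep '{"hand":[40,20,20,20,20],"delta_pos":[[0,0,0],[0,0,0],[0,0,0],[0,0,0],[0,0,0]],"turn":[0,0,0,0,0]}' 60; python3 -m creep '{"hand":[20,20,20,20,20],"delta_pos":[[0,0,0],[0,0,0],[0,0,0],[0,0,0],[0,0,0]],"turn":[0,0,0,0,0]}' 60; python3 q.py; python3 snap.py k2 side 80 340 100 130 6
```

```text
clock: 55.92
tcp_pos: [0.4296, -0.2761, 0.0824]
orientation: [0.001, -0.091, 0.996, -0.001]
wrist_force: [0.1, -0.0, 0.7]
finger_gap: 0.0497
F [ 0.1 -0.   0.7] T [-0.008 -0.053 -0.004] tau6 0.001 j6 -0.91 yang 100.4 gap 0.0497
clock: 56.33
tcp_pos: [0.4293, -0.2757, 0.0827]
orientation: [0.001, -0.091, 0.996, -0.0]
wrist_force: [-1.0, 2.6, 7.0]
finger_gap: 0.0273
clock: 56.75
tcp_pos: [0.4293, -0.2757, 0.0827]
orientation: [0.001, -0.091, 0.996, -0.0]
wrist_force: [-0.5, 2.2, 6.6]
finger_gap: 0.0273
F [-0.5  2.2  6.6] T [ 0.487  0.153 -0.038] tau6 -0.011 j6 -0.91 yang 100.4 gap 0.0273
{'clock': np.float64(56.8), 'tcp_pos': array([ 0.4293, -0.2757,  0.0827]), 'wrist_force': array([-1.0306,  2.246 ,  7.177 ]), 'ft_torque': array([ 0.5047,  0.2045, -0.0155]), 'finger_gap': np.float64(0.0274), 'joint_pos': array([-7.287e-01,  2.960e-01, -3.913e-01,  8.818e-01,  7.000e-04,
       -9.102e-01])}
```

View pics/k2.png

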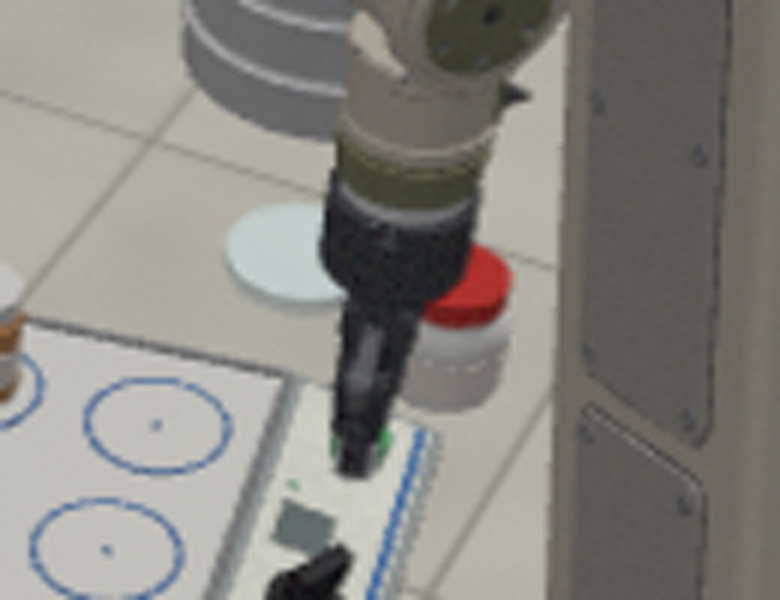

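```bash
python3 lids.py; python3 bar.py; python3 -m creep '{"hand":[20,20,20,20,20],"delta_pos":[[0.001,0,-0.005],[0.001,0,-0.005],[0.001,0,-0.005],[0,0,0],[0,0,0]],"turn":[0,0,0,0,0]}' 60; python3 q.py
```

```text
top 215 world [ 0.6404 -0.237   0.132 ] plate 0.051454267475430124 -0.05447451855185588 zmed 0.13177073852762344
top 219 world [ 0.6196 -0.1341  0.132 ] plate 0.049742976774027045 0.05052321659236443 zmed 0.1316392786920899
side 162 world [ 0.6385 -0.2261  0.132 ] plate 0.051564465258366374 -0.04341170427772152 zmed 0.1310607809908188
side 182 world [ 0.6182 -0.1241  0.132 ] plate 0.05011929988610174 0.06066002946056165 zmed 0.13071858493332017
top 58 [-0.1647  0.0542] bar angle in plate 60.86769027891357 [0.0114 0.0041]
side 53 [-0.1634  0.0622] bar angle in plate 58.50602457075391 [0.0115 0.0038]
clock: 57.42
tcp_pos: [0.4269, -0.2761, 0.0932]
orientation: [0.001, -0.091, 0.996, -0.0]
wrist_force: [5.5, 0.6, -6.5]
finger_gap: 0.0275
F [ 5.5  0.6 -6.5] T [ 0.122 -1.113 -0.025] tau6 -0.02 j6 -0.914 yang 100.4 gap 0.0275
```

```bash
python3 -m creep '{"hand":[20,20,20,20,20],"delta_pos":[[0.0005,0,-0.002],[0.0005,0,-0.002],[0,0,0],[0,0,0],[0,0,0]],"turn":[0,0,0,0,0]}' 60; python3 q.py;python3 snap.py k3 side 80 340 100 130 6
```

```text
clock: 57.83
tcp_pos: [0.4265, -0.2761, 0.0947]
orientation: [0.001, -0.091, 0.996, 0.0]
wrist_force: [9.8, -2.6, -18.3]
finger_gap: 0.0271
F [  9.8  -2.6 -18.3] T [-0.394 -2.018 -0.015] tau6 -0.029 j6 -0.915 yang 100.4 gap 0.0271
{'clock': np.float64(57.8833), 'tcp_pos': array([ 0.4265, -0.2761,  0.0947]), 'wrist_force': array([  9.7266,  -1.1759, -17.5951]), 'ft_torque': array([-0.4206, -1.9902, -0.0553]), 'finger_gap': np.float64(0.0271), 'joint_pos': array([-0.7336,  0.281 , -0.3785,  0.9109,  0.0018, -0.9152])}
```

View pics/k3.png

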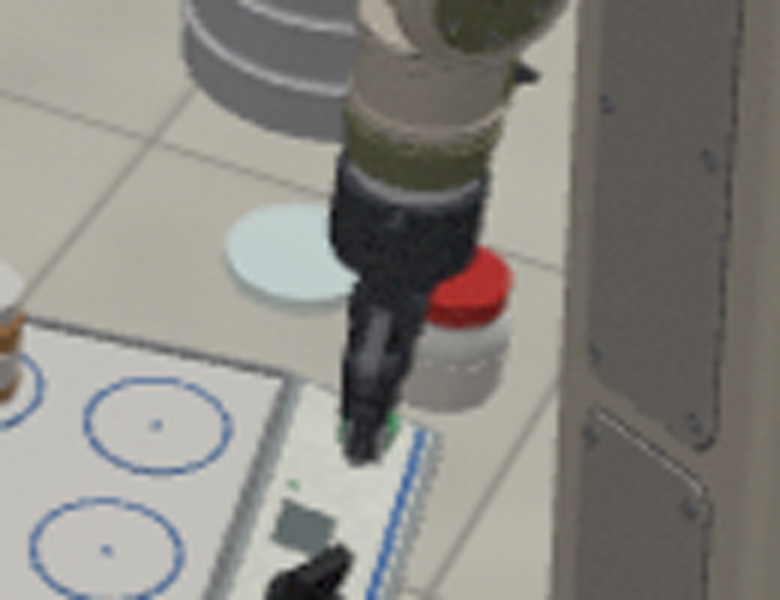

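Fully out: 12.3 mm of travel, and the force rose sharply at the stop. I'll return with the spring, release and retreat.

```bash
python3 -m creep '{"hand":[20,20,20,20,20],"delta_pos":[[-0.001,0,0.005],[-0.001,0,0.005],[-0.001,0,0.005],[-0.001,0,0.003],[0,0,0]],"turn":[0,0,0,0,0]}' 60; python3 -m creep '{"hand":[50,50,50,50,50],"delta_pos":[[0,0,0],[0,0,0],[0,0,0],[0,0,0],[0,0,0]],"turn":[0,0,0,0,0]}'; python3 q.py; python3 -m creep '{"hand":[50,50,50,50,50],"delta_pos":[[0,0,-0.02],[0,0,-0.045],[0,0,-0.045],[0,0,-0.045],[0,0,-0.03]],"turn":[0,0,0,0,0]}';python3 -m creep '{"hand":[50,50,50,50,50],"delta_pos":[[0,-0.045,0],[0,-0.045,0],[0,-0.045,0],[0,-0.045,0],[0,0,0]],"turn":[0,0,0,0,0]}'; python3 lids.py; python3 bar.py; python3 snap.py l1 side 0 0 400 640 1;  python3 snap.py l2 side 90 270 120 160 5;python3 snap.py l2t top 140 330 120 130 6
```

```text
clock: 58.3
tcp_pos: [0.4292, -0.2756, 0.0827]
orientation: [0.001, -0.091, 0.996, -0.0]
wrist_force: [2.1, 1.4, 2.7]
finger_gap: 0.0276
clock: 58.72
tcp_pos: [0.4283, -0.2756, 0.0818]
orientation: [-0.0, -0.09, 0.996, -0.0]
wrist_force: [0.6, -0.2, -1.0]
finger_gap: 0.0496
F [ 0.6 -0.2 -1. ] T [-0.03  -0.035 -0.071] tau6 -0.0 j6 -0.91 yang 100.4 gap 0.0496
clock: 59.13
tcp_pos: [0.4291, -0.2761, 0.2333]
orientation: [0.001, -0.09, 0.996, -0.001]
wrist_force: [1.0, 0.0, 0.7]
finger_gap: 0.0503
clock: 59.55
tcp_pos: [0.4549, -0.4233, 0.2281]
orientation: [-0.0, -0.088, 0.996, -0.001]
wrist_force: [-0.2, 0.4, -0.2]
finger_gap: 0.0501
top 215 world [ 0.6403 -0.2369  0.132 ] plate 0.051365865985462736 -0.05429847012594716 zmed 0.1318359510636231
top 218 world [ 0.6197 -0.1342  0.132 ] plate 0.049796192490977935 0.05041291916949692 zmed 0.1315348079433991
side 160 world [ 0.6382 -0.2266  0.132 ] plate 0.051228215603630306 -0.04379182063062259 zmed 0.13136436750599484
side 182 world [ 0.618  -0.1242  0.132 ] plate 0.04996887366673804 0.060582124797717206 zmed 0.13101514475815446
top 61 [-0
[... 302 characters left out ...]
-0.0328,  0.0373]), 'finger_gap': np.float64(0.0503), 'joint_pos': array([-0.8718,  0.3986,  0.1387,  1.3119, -0.    , -1.0536])}
{'clock': np.float64(59.85), 'tcp_pos': array([ 0.4545, -0.416 ,  0.2302]), 'wrist_force': array([-0.3805, -0.595 ,  0.9604]), 'ft_torque': array([-0.0393,  0.0419,  0.0112]), 'finger_gap': np.float64(0.0499), 'joint_pos': array([-0.8714,  0.3981,  0.1387,  1.3117, -0.    , -1.0536])}
{'clock': np.float64(59.9), 'tcp_pos': array([ 0.4546, -0.4161,  0.2304]), 'wrist_force': array([ 0.3742, -1.1389,  0.0296]), 'ft_torque': array([-0.033 , -0.0213, -0.0008]), 'finger_gap': np.float64(0.0498), 'joint_pos': array([-0.8713,  0.3978,  0.1388,  1.3116, -0.    , -1.0537])}
```

View pics/l1.png

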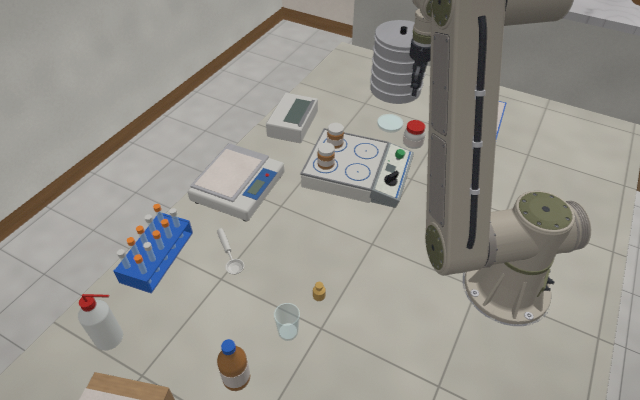

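View pics/l2.png

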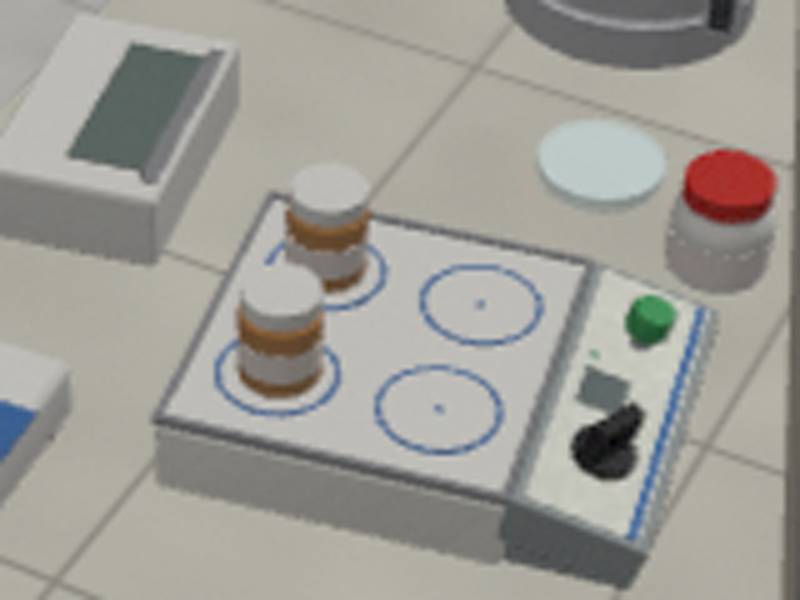

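View pics/l2t.png

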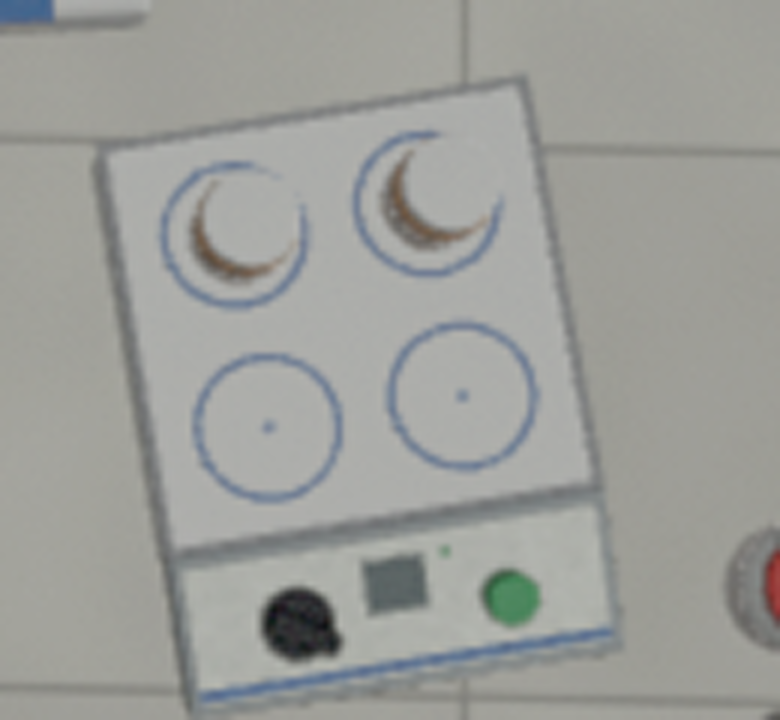

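```bash
python3 -c "
from workcell import env
print(env.hand_in())"
```

```text
the job is handed in; nothing more can be done
None
```

The stirring run is set up and I handed the job in at about 60 s of robot time. `env.hand_in()` gave no verdict.

- **Jars:** only two of the four jars showed in the pictures, and they now stand in the two far rings, ring2 and ring3. I pressed both lids until they stopped at about 20 N, with the fingertips at the height of a lid that is home and no red seal showing.
- **Knocked jar:** the ring3 jar was knocked about 3 cm aside after its lid was pressed. I saw this before starting the stirrer and set it back in its ring.
- **Selector:** I turned it anticlockwise three clicks, where the torque rose sharply. I overran that stop by about 29° of wrist turn (about 7.5 N m) before backing off. From the stop I turned it 120° clockwise, which is four clicks, and let go.
- **Start knob:** I pulled it out last, about 12 mm, until the force rose to 18 N at its end. I then eased it back, released it and moved the arm clear.

**Last checks:**
- Both jars were upright with lid tops at 131–132 mm above the bench (132 mm expected).
- Both jars looked wholly inside their rings in both camera views.
- The selector bar measured 60.7° and 62.7° in the two cameras, against 60° expected.
- The start knob was back at rest, and the other items looked untouched in the last pictures.

The two cameras disagreed by 5–10 mm in y, so I used their mean, corrected against where the gripper had actually set a jar down. No final check failed.

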